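# Change over the samples in an exposure tunnel

### The arm

A 6-joint arm with a two-finger parallel gripper is mounted at the origin on a cart in front of the work surface, level with it; the furniture and walls round the work are solid. World frame = base frame: x ahead of the robot, y to its left, z up, the work surface at z = 0. Lengths are in mm, angles in rad, forces in N, time in s.
With the tool pointing down it reaches from about 425 to 1125 mm from the base axis. Payload 14.9 kg.
Tool frame: the origin (TCP) lies between the finger pads; the fingertips stand 22 mm ahead of it and the grasp point (between the pads) lies 3 mm ahead of it; z points along the fingers, x is the direction in which the jaws open and shut, and the axes are right-handed (so a half turn about z gives the same grasp; the last joint's range is limited). The gripper opens to 91 mm and grips with 3 to 60 N. Pads are 32 mm wide; open, the fingers measure 118 mm over their backs; the gripper's body (76 mm by 178 mm) begins 60 mm behind the grasp point.
Start: joints at [1.243, 0.379, 1.734, -0, 1.028, -0.033], TCP at [203.391, 669.814, 235.932] pointing down, gripper open.
Joint ranges: [-2.77, 2.77], [-0.74, 2.19], [0, 2.66], [-1.06, 4.2], [0.31, 2.87], [-3.08, 3.08]. Speed limits (rad/s): [1.89, 1.89, 2.39, 3.14, 3.14, 3.14].

### API

Orientations are given as a unit quaternion [x, y, z, w].
In Python, from station import ctrl gives the robot as it stands.
- The arm moves only by the shell command python3 -m inch 'ROWS'. ROWS is JSON, a list of rows, each a list of 5 numbers: the gripper's target within -1 to 1 (fully open at 1, half-way at 0, shut at -1), then the shift along the tool's x, y, z normalised to -1 to 1, where 1 is 0.1 m, then the turn about the tool's z normalised to -1 to 1, where 1 is pi/4 rad. In form: [[jaw, dx, dy, dz, twist], ...]. A call has 1 to 10 rows; each row shifts and turns the pose as measured when the row begins, along the tool's axes as they then stand; what a row does not reach is not made up. A row lasts 1/10 s, in which the tool goes at most 50 mm and 8.59 degrees, less where a joint would pass 70% of its speed; a pose out of reach is approached as far as the arm can. A call with a number of a shift or a turn outside -1 to 1 is refused whole. A call with a gripper value outside its range is refused whole. The fingers move at their own pace and stop on an object; the grip force is fixed at half the most. Time passes only in rows, so rows that do not move let the fingers close. It gives the time, the measured TCP pose, the force and the opening at its end, in the units of the state.
- ctrl.get_state(): the state, without advancing time (a new reading comes with each control period).
- ctrl.read_camera(name): name is "scene" or "top" or "wrist"; returns (picture, depth): 384x512x3 uint8, blue, green, red; 384x512 float32, mm along the optical axis (not along the pixel's ray), 0 where there is no reading.
- ctrl.calibration(name): a dict with "mtx" (3x3 intrinsics, pixels), "extrinsics" (4x4, takes a point from camera to world coordinates). Camera axes: x right, y up, looking along -z (the intrinsics and any distortion apply to the point x, -y, -z); pixel columns grow to the right and rows downward; lengths in mm; the calibration is good to about 2 mm. The wrist camera is an equidistant fisheye: a pixel r from the principal point sees the ray r / f radians off the axis. A picture is of the moment at which its call begins: read the wrist's pose just before it. calibration takes no time and is no camera call; for the wrist camera it gives the pose at the moment of the call.
- ctrl.sign_off(): hands the job in, once; it reports no verdict.
The state is a dict: "time": time; "joint_positions": joint angles; "joint_velocities": joint speeds; "tau": joint torques, N m; "position": TCP position; "tcp_rot": TCP orientation; "contact_force": force on the tool from outside, world axes, zero at the start; "ft_torque": the same for the moment, N m; "gripper_width": finger opening in mm.
Only numpy, scipy, OpenCV 4.12 (cv2) and the standard library are available. Lean on these libraries where they do the work, as an engineer would, in place of code of your own. Each camera call takes 0.05 s, during which the arm holds its last target. There are 200 camera calls.

### The job

Change over the exposure tunnel: crank the handwheel a full turn clockwise to open the shutter, slide every exposed sample carriage (red grip) out through the mouth and stand it upright inside the shallow tray, and slide every fresh one (blue grip) in under the slotted roof until it is fully home in a bay of its own, left, right or far, as you like. Only when all are in their places crank the wheel back the full turn so that the shutter is closed. Do not disturb the beaker and the white bottle.

Things in the scene. Friction and masses are not known exactly. Their poses are not given: they have to be found in the camera images.
- tunnel: exposure tunnel: fixed white block 197 deep (own x, inward) x 168 wide (own y) x 40 high, grey roof with a cross-shaped slot. Origin on the bench at the middle of its mouth, z up. Below the roof (clear height 34 mm, bench as floor) runs a cross-shaped lane. Carriages fit only with their 60 mm side along the tunnel's x, 6 mm free on each side, slid in at the mouth with the stem in the slot
- mouth (a point): middle of the mouth, on the bench (= tunnel origin). Entry aisle: tunnel y -26..26, from x 0 inward. 6 to 12 mm before the mouth stands the orange sliding shutter, 39 mm high, 60 wide, its rack on top reaching z 46; it opens towards -y; open, its near edge is at y -45 and its rack reaches y -205
- bay_left (a point): bench point under the centre of a carriage fully home in the left bay: tunnel x 86, y +54 mm. The cross aisle to the left and right bays is x 50..122, y -78..78; the roof is open above it only by a 24 mm wide slot along y at x 86, y -70..70
- bay_right (a point): the same in the right bay (tunnel x 86, y -54 mm)
- bay_far (a point): the same in the far bay, straight on from the mouth (tunnel x 156, y 0): the aisle y -26..26 goes on to x 191; the roof is open above it only by a 24 mm wide slot along x at y 0, from the mouth to x 172
- wheel_hub (a point): centre of the aluminium handwheel's top face, 60 mm above the bench; the wheel (104 mm diameter, axis vertical) stands on a post in front of the tunnel to the right of the mouth
- crank_handle (a point): middle (24 mm above the wheel's face, 84 mm above the bench) of the black upright crank handle on the handwheel, 20 mm diameter, from 1 to 42 mm above the wheel's face, 42 mm from the wheel's axis; it spins freely on its pin, so a gripper can carry it round without turning
- wheel (a joint): turn of the handwheel in rad, 0 = shutter closed, growing clockwise seen from above as the shutter opens; stops at 0 and at 6.35, just over one full turn. 12 mm of shutter travel per rad; turns with about 1 N at the handle and stays where it is left
- tray: shallow aluminium tray, fixed, 90 (own x) x 150 (own y) mm, floor 2 mm above the bench, rim 12 mm high and 2 mm thick. Origin at the centre of its underside. Behind tray and fresh carriages stands a tall black enclosure, its front near world x 0.60 m, its right side near y -0.01 m: keep the arm clear of it
- beaker: small clear beaker, 49 mm diameter, 56 high, standing right of the tunnel: leave alone. Origin at the centre of its underside
- trap_bottle: white square plastic bottle 44x44x84 mm standing left of the tray: leave alone. Origin at the centre of its underside
- fresh_1: fresh sample: aluminium carriage 60 (own x) x 40 (own y) x 26 mm high; a stem stands at its centre: 10 mm rod, then from 56 to 98 mm height a 14 mm square blue plastic grip, faces along own x and y. Clear glass coupons on top. 220 g, low centre of mass, same after a half turn. Origin: centre of underside. Stands on the bench left of the tunnel. May be absent.
- fresh_2: fresh sample: aluminium carriage 60 (own x) x 40 (own y) x 26 mm high; a stem stands at its centre: 10 mm rod, then from 56 to 98 mm height a 14 mm square blue plastic grip, faces along own x and y. Clear glass coupons on top. 220 g, low centre of mass, same after a half turn. Origin: centre of underside. Stands on the bench left of the tunnel. May be absent.
- fresh_3: fresh sample: aluminium carriage 60 (own x) x 40 (own y) x 26 mm high; a stem stands at its centre: 10 mm rod, then from 56 to 98 mm height a 14 mm square blue plastic grip, faces along own x and y. Clear glass coupons on top. 220 g, low centre of mass, same after a half turn. Origin: centre of underside. Stands on the bench left of the tunnel. May be absent.
- exposed_1: exposed sample: aluminium carriage 60 (own x) x 40 (own y) x 26 mm high; a stem stands at its centre: 10 mm rod, then from 56 to 98 mm height a 14 mm square red plastic grip, faces along own x and y. Dark brown coupons on top. 220 g, low centre of mass, same after a half turn. Origin: centre of underside. Stands at the start in one of the tunnel's bays. May be absent.
- exposed_2: exposed sample: aluminium carriage 60 (own x) x 40 (own y) x 26 mm high; a stem stands at its centre: 10 mm rod, then from 56 to 98 mm height a 14 mm square red plastic grip, faces along own x and y. Dark brown coupons on top. 220 g, low centre of mass, same after a half turn. Origin: centre of underside. Stands at the start in one of the tunnel's bays. May be absent.
- exposed_3: exposed sample: aluminium carriage 60 (own x) x 40 (own y) x 26 mm high; a stem stands at its centre: 10 mm rod, then from 56 to 98 mm height a 14 mm square red plastic grip, faces along own x and y. Dark brown coupons on top. 220 g, low centre of mass, same after a half turn. Origin: centre of underside. Stands at the start in one of the tunnel's bays. May be absent.

How it is judged (in metres and radians):
On the way, in this order (a step that is already met when the one before it is completed fails the run):
1. the handwheel has been cranked open, a full turn (over 5.9 rad) (value of joint wheel above 5.9 rad), for 0.1 s.
2. with the shutter open, every exposed carriage stands in the tray and every fresh one is home in a bay ((horizontal distance between fresh_1 and bay_left below 0.018 m or horizontal distance between fresh_1 and bay_right below 0.018 m or horizontal distance between fresh_1 and bay_far below 0.018 m) and height (world z) of each of fresh_1, fresh_2, fresh_3, exposed_1, exposed_2, exposed_3 below 0.012 m and angle between each of fresh_1, fresh_2, fresh_3's own z axis and vertical below 0.15 rad and (horizontal distance between fresh_2 and bay_left below 0.018 m or horizontal distance between fresh_2 and bay_right below 0.018 m or horizontal distance between fresh_2 and bay_far below 0.018 m) and (horizontal distance between fresh_3 and bay_left below 0.018 m or horizontal distance between fresh_3 and bay_right below 0.018 m or horizontal distance between fresh_3 and bay_far below 0.018 m) and x of exposed_1 in the frame of tray between -0.03 and 0.03 m and y of exposed_1 in the frame of tray between -0.06 and 0.06 m and angle between each of exposed_1, exposed_2, exposed_3's own z axis and vertical below 0.12 rad and x of exposed_2 in the frame of tray between -0.03 and 0.03 m and y of exposed_2 in the frame of tray between -0.06 and 0.06 m and x of exposed_3 in the frame of tray between -0.03 and 0.03 m and y of exposed_3 in the frame of tray between -0.06 and 0.06 m and value of joint wheel above 4.5 rad), for 0.2 s.
At the end, for the whole second after the job is handed in: All at rest: each exposed carriage upright on the tray floor (centre within 30 mm of the tray's centre along its x, 60 mm along its y), each fresh one within 18 mm of the centre point of a bay, and the handwheel within 0.3 rad of closed ((horizontal distance between fresh_1 and bay_left below 0.018 m or horizontal distance between fresh_1 and bay_right below 0.018 m or horizontal distance between fresh_1 and bay_far below 0.018 m) and height (world z) of each of fresh_1, fresh_2, fresh_3, exposed_1, exposed_2, exposed_3 below 0.012 m and angle between each of fresh_1, fresh_2, fresh_3's own z axis and vertical below 0.15 rad and (horizontal distance between fresh_2 and bay_left below 0.018 m or horizontal distance between fresh_2 and bay_right below 0.018 m or horizontal distance between fresh_2 and bay_far below 0.018 m) and (horizontal distance between fresh_3 and bay_left below 0.018 m or horizontal distance between fresh_3 and bay_right below 0.018 m or horizontal distance between fresh_3 and bay_far below 0.018 m) and x of exposed_1 in the frame of tray between -0.03 and 0.03 m and y of exposed_1 in the frame of tray between -0.06 and 0.06 m and angle between each of exposed_1, exposed_2, exposed_3's own z axis and vertical below 0.12 rad and x of exposed_2 in the frame of tray between -0.03 and 0.03 m and y of exposed_2 in the frame of tray between -0.06 and 0.06 m and x of exposed_3 in the frame of tray between -0.03 and 0.03 m and y of exposed_3 in the frame of tray between -0.06 and 0.06 m and value of joint wheel below 0.3 rad and linear speed of each of fresh_1, fresh_2, fresh_3, exposed_1, exposed_2, exposed_3 below 0.02 m/s); the robot touches nothing.
It fails at once if the beaker or the white bottle is pushed more than 40 mm or tipped over (distance of any of beaker, trap_bottle from where it was at the start of the episode above 0.04 m or angle between any of beaker, trap_bottle's own z axis and vertical above 0.5 rad).
Of fresh_1, fresh_2, fresh_3 only 2 to 3 are there at a start; the rules pass over those that are not, and their reading is None.
Of exposed_1, exposed_2, exposed_3 only 2 to 3 are there at a start; the rules pass over those that are not, and their reading is None.
At some moment in a run one of fresh_1, fresh_2, fresh_3, exposed_1, exposed_2, exposed_3 may be knocked a few centimetres aside while the robot is not near it.
Once in a run the grip may slacken for a moment while it holds something.
It also fails if it takes over 210 s, if anything falls off the work surface, if the arm or the gripper's body presses on something with over 40 N, if the wrist force passes 120 N, or if a joint passes its speed limit or range.

## Working session

There is one attempt and no reset: what is moved stays moved. The work goes in short steps, Python scripts to look and compute and a shell command to move; the robot and the scene stay as the last step left them, time stands still between calls to the robot, and variables do not carry over. Pictures are saved under pics/ and viewed, about 12 in all and at most 16, crops included, and the job is handed in when it is done.

```bash
ls; mkdir -p pics; cat > h.py <<'E'
import numpy as np, cv2
from station import ctrl
def cam(n):
    c=ctrl.calibration(n); p,d=ctrl.read_camera(n); return p,d,np.array(c["mtx"]),np.array(c["extrinsics"])
def ray(u,v,K,E):
    d=np.array([(u-K[0,2])/K[0,0],-(v-K[1,2])/K[1,1],-1.]); return E[:3,3],E[:3,:3]@d
def onz(u,v,z,K,E):
    o,d=ray(u,v,K,E); return o+d*(z-o[2])/d[2]
def cloud(d,K,E):
    v,u=np.mgrid[:d.shape[0],:d.shape[1]]
    P=np.stack([(u-K[0,2])/K[0,0]*d,-(v-K[1,2])/K[1,1]*d,-d],-1)
    return P@E[:3,:3].T+E[:3,3]
def proj(p,K,E):
    q=E[:3,:3].T@(np.asarray(p,float)-E[:3,3]); return K[0,2]+K[0,0]*q[0]/-q[2],K[1,2]+K[1,1]*q[1]/q[2]
E
python3 - <<'E'
from h import *
s=ctrl.get_state(); print({k:np.round(v,3).tolist() for k,v in s.items()})
for n in("top","scene"):
    p,d,K,E=cam(n); cv2.imwrite(f"pics/{n}0.png",p); np.savez(f"{n}0.npz",p=p,d=d,K=K,E=E)
    print(n,K.round(1).tolist(),E.round(3).tolist(), ctrl.calibration(n).keys())
E
```

```text
pics
{'time': 0.0, 'joint_positions': [1.243, 0.379, 1.735, -0.0, 1.029, -0.033], 'joint_velocities': [-0.001, 0.0, 0.001, 0.001, -0.001, -0.001], 'tau': [0.001, -76.371, -43.437, 0.065, 0.042, -0.0], 'position': [203.239, 669.44, 235.275], 'tcp_rot': [0.803, 0.596, -0.0, 0.0], 'contact_force': [-0.511, 0.517, -0.336], 'ft_torque': [0.009, -0.065, 0.008], 'gripper_width': 91.074}
top [[458.8, 0.0, 252.1], [0.0, 458.8, 191.7], [0.0, 0.0, 1.0]] [[-0.016, 0.986, -0.165, 302.023], [-1.0, -0.015, 0.004, 57.946], [0.001, 0.165, 0.986, 1532.371], [0.0, 0.0, 0.0, 1.0]] dict_keys(['mtx', 'extrinsics'])
scene [[356.7, 0.0, 248.0], [0.0, 356.7, 188.0], [0.0, 0.0, 1.0]] [[0.815, 0.418, -0.402, 81.126], [-0.58, 0.596, -0.555, -574.462], [0.007, 0.685, 0.728, 942.262], [0.0, 0.0, 0.0, 1.0]] dict_keys(['mtx', 'extrinsics'])
```

View pics/top0.png

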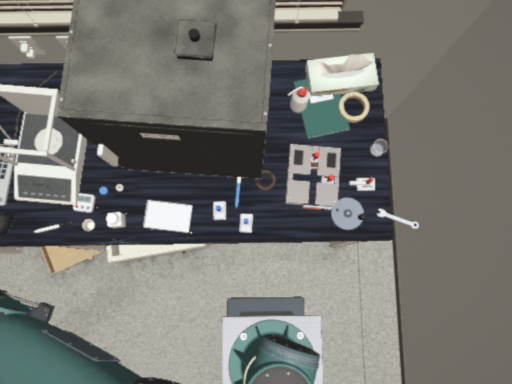

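View pics/scene0.png

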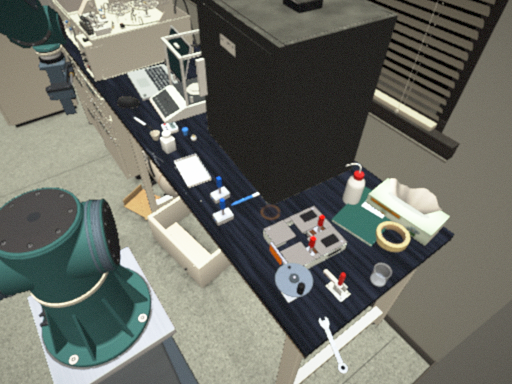

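```bash
python3 - <<'E'
import numpy as np,cv2
from h import *
f=np.load("top0.npz");p,K,E,d=f["p"],f["K"],f["E"],f["d"]
s=np.load("scene0.npz")
a=cv2.resize(p[130:240,280:420],None,fx=4,fy=4,interpolation=cv2.INTER_CUBIC)
b=cv2.resize(s["p"][190:310,250:400],None,fx=4,fy=4,interpolation=cv2.INTER_CUBIC)
c=np.zeros((600,600,3),np.uint8)
cv2.imwrite("pics/a.png",a);cv2.imwrite("pics/b.png",b)
h=cv2.cvtColor(p,cv2.COLOR_BGR2HSV)
for n,m in(("red",((h[...,0]<8)|(h[...,0]>172))&(h[...,1]>150)&(h[...,2]>90)),("blue",(h[...,0]>105)&(h[...,0]<125)&(h[...,1]>150)&(h[...,2]>90)),("orange",(h[...,0]>=8)&(h[...,0]<18)&(h[...,1]>150)&(h[...,2]>90))):
    N,L,st,ce=cv2.connectedComponentsWithStats(m.astype(np.uint8))
    for i in range(1,N):
        if st[i,4]>5: print(n,st[i].tolist(),ce[i].round(1),onz(*ce[i],98,K,E).round(0)[:2],np.median(d[L==i]))
P=cloud(d,K,E)
np.save("P.npy",P)
for n,(u0,u1,v0,v1) in dict(tray=(135,200,195,240),tun=(283,345,138,215),wheel=(325,368,193,235),bott=(95,130,205,232),beak=(368,392,135,160),fr=(205,262,195,238)).items():
    Q=P[v0:v1,u0:u1].reshape(-1,3); z=Q[:,2]; print(n,np.percentile(z,[1,25,50,75,90,99]).round(0))
E
```

```text
red [298, 90, 8, 6, 37] [301.2  92.8] [ 870. -114.] 1473.9838
red [314, 153, 5, 5, 18] [315.7 154.8] [ 659. -153.] 1480.012
red [328, 176, 5, 4, 17] [330.1 177.4] [ 585. -196.] 1468.0437
red [367, 178, 5, 5, 10] [369.3 180.2] [ 574. -321.] 1477.7997
tray [-8. -2.  1.  3.  6. 14.]
tun [-8.  1. 36. 42. 47. 95.]
wheel [ -8.   0.  40.  60.  64. 101.]
bott [-9. -2.  1. 17. 71. 88.]
beak [-722.   -3.    1.   13.   46.   60.]
fr [-8. -2.  0.  5. 25. 98.]
```

View pics/a.png

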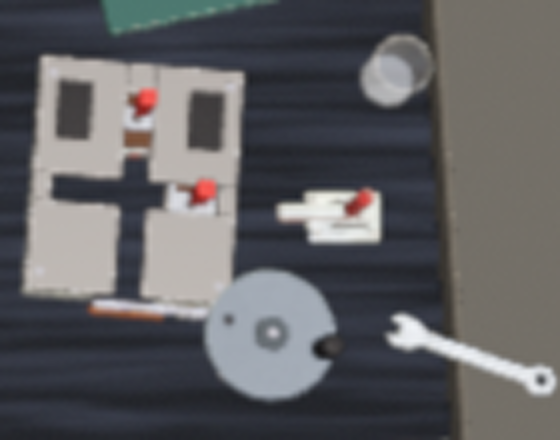

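View pics/b.png

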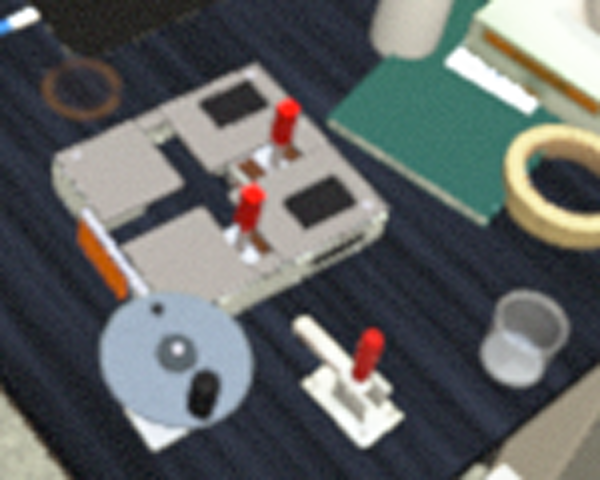

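```bash
cat > geo.py <<'E'
from h import *
f=np.load("top0.npz");p,K,E,d=f["p"],f["K"],f["E"],f["d"]
P=np.load("P.npy")
def reg(u0,u1,v0,v1): return P[v0:v1,u0:u1].reshape(-1,3)
cr=lambda u,v,z:onz((u+.5)/4-.5+280,(v+.5)/4-.5+130,z,K,E).round(1)[:2]
for c in((42,55),(244,70),(23,292),(127,66),(155,67)): print("roof",c,cr(*c,40))
print("hub",cr(272,332,60),"handle top",cr(325,346,102),"beaker",cr(405,55,56),"grips",cr(146,98,98),cr(206,190,98))
Q=reg(285,345,138,208); m=abs(Q[:,2]-40)<6; R=cv2.minAreaRect(Q[m,:2].astype(np.float32)); print("tun rect",R, Q[m].mean(0))
Q=reg(325,368,193,235); m=abs(Q[:,2]-60)<6; print("wheel circ",cv2.minEnclosingCircle(Q[m,:2].astype(np.float32)),Q[m].mean(0))
Q=reg(205,262,195,238)
for y0,y1 in((-5,90),(90,200)): pass
h=cv2.cvtColor(p,cv2.COLOR_BGR2HSV)
for n,(u0,u1,v0,v1) in dict(tray=(135,205,190,240),f1=(208,230,197,222),f2=(236,256,208,236),bott=(95,130,205,232)).items():
    s=h[v0:v1,u0:u1]; m=(s[...,2]>120)&(s[...,1]<90)
    N,L,st,ce=cv2.connectedComponentsWithStats(m.astype(np.uint8)); i=1+st[1:,4].argmax()
    v,u=np.nonzero(L==i); z=dict(tray=8,f1=26,f2=26,bott=60)[n]
    W=np.array([onz(a+u0,b+v0,z,K,E)[:2] for a,b in zip(u,v)],np.float32)
    print(n,st[i],ce[i]+[u0,v0],cv2.minAreaRect(W))
    s2=(h[v0:v1,u0:u1,0]>100)&(h[v0:v1,u0:u1,0]<125)&(h[v0:v1,u0:u1,1]>170)&(h[v0:v1,u0:u1,2]>110)
    v,u=np.nonzero(s2); 
    if len(u): print("  blue",len(u),onz(u.mean()+u0,v.mean()+v0,90,K,E))
E
python3 geo.py
python3 - <<'E'
from h import *
p=np.load("top0.npz")["p"]
cv2.imwrite("pics/c.png",cv2.resize(p[190:245,90:270],None,fx=4.4,fy=4.4,interpolation=cv2.INTER_CUBIC))
p,d,K,E=cam("wrist");cv2.imwrite("pics/w.png",p);print(K,E)
E
```

```text
roof (42, 55) [714.6 -77.6]
roof (244, 70) [ 699.  -246.6]
roof (23, 292) [513.9 -56.1]
roof (127, 66) [ 703.9 -148.6]
roof (155, 67) [ 702.7 -172.1]
hub [ 475.3 -254.7] handle top [ 458.7 -286.8] beaker [ 705.4 -377.7] grips [ 661.6 -154.9] [ 585.5 -199.7]
tun rect ((602.822509765625, -152.37164306640625), (168.59593200683594, 209.61695861816406), 84.09823608398438) [ 604.19919234 -151.09858731   40.10314015]
wheel circ ((474.7808837890625, -254.05442810058594), 52.31172561645508) [ 474.82576665 -252.01613533   60.0204934 ]
tray [   8   10   50   33 1318] [167.41426404 215.92185129] ((480.1800231933594, 336.56072998046875), (155.68711853027344, 95.05522155761719), 82.53902435302734)
f1 [  5   4  13  19 228] [219.10964912 210.19298246] ((494.83905029296875, 163.0817108154297), (39.793907165527344, 60.309288024902344), 89.65364074707031)
f2 [  3   5  14  20 231] [245.67099567 222.79220779] ((451.5628967285156, 75.40988159179688), (42.31868362426758, 63.03681564331055), 84.17752075195312)
bott [ 11   7  19  16 273] [115.17216117 219.54578755] ((464.9105224609375, 495.6779479980469), (49.73189926147461, 57.964637756347656), 1.735282301902771)
[[297.31863964   0.         254.88268109]
 [  0.         297.31863964 189.61903941]
 [  0.           0.           1.        ]] [[ 2.91018669e-01 -9.14628278e-01 -2.80647906e-01  1.23720776e+02]
 [ 9.56716759e-01  2.77883023e-01  8.64526912e-02  6.92648400e+02]
 [-1.08478760e-03 -2.93659902e-01  9.55909350e-01  3.84157912e+02]
 [ 0.00000000e+00  0.00000000e+00  0.00000000e+00  1.00000000e+00]]
```

View pics/c.png

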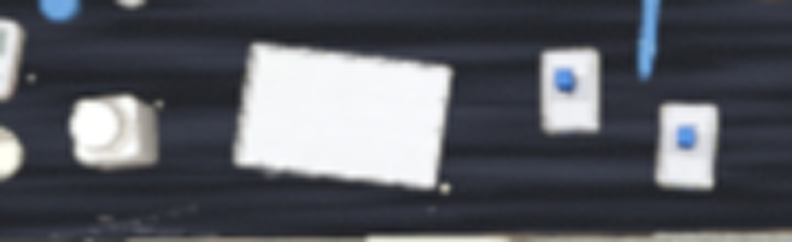

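```bash
cat >> geo.py <<'E'
print("slot near",cr(131,270,40),"slot far",cr(141,66,40))
E
python3 geo.py | tail -1
cat > st.py <<'E'
from h import *
import sys
YAW=np.deg2rad(-6.0); O=np.array([511.,-141.5])
X=np.array([np.cos(YAW),np.sin(YAW)]); Y=np.array([-np.sin(YAW),np.cos(YAW)])
def t(w): w=np.asarray(w,float)[:2]-O; return np.array([w@X,w@Y])
def w(t): return O+t[0]*X+t[1]*Y
def st():
    s=ctrl.get_state(); q=s["tcp_rot"]; th=2*np.arctan2(q[1],q[0]); p=np.array(s["position"])
    return s,p,th
if __name__=="__main__":
    s,p,th=st()
    print("t%.1f"%s["time"],"W",p.round(1),"tun(x,y)",t(p).round(1),"twist needed",round((th-YAW-np.pi/2)/(np.pi/4),3),"F",np.round(s["contact_force"],1),"w",round(s["gripper_width"],1),"q",np.round(s["joint_positions"],2))
    for a in sys.argv[1:]:
        x,y,z=map(float,a.split(",")); g=w((x,y)); v=g-p[:2]; c,n=np.cos(th),np.sin(th)
        print(" to",a,"dx %.3f dy %.3f dz %.3f"%((v[0]*c+v[1]*n)/100,(v[0]*n-v[1]*c)/100,(p[2]-z)/100))
E
python3 -m inch '[[1,0,0,0,-0.12],[1,0,0,0,-0.12],[1,0,0,0,0]]'; python3 st.py
```

```text
slot near [ 530.8 -145.5] slot far [ 703.7 -160.3]
time: 0.45
position: [203.1, 669.1, 234.6]
tcp_rot: [0.742, 0.671, -0.001, 0.001]
contact_force: [-0.2, 0.7, 0.7]
gripper_width: 91.6
t0.5 W [203.1 669.1 234.6] tun(x,y) [-390.9  773.9] twist needed 0.005 F [-0.2  0.7  0.7] w 91.6 q [ 1.24  0.38  1.74 -0.    1.03 -0.23]
```

```bash
python3 -m inch '[[1,-0.35,0.35,0,0],[1,-0.35,0.35,0,0],[1,-0.35,0.35,0,0],[1,-0.35,0.35,0,0],[1,-0.35,0.35,0,0],[1,-0.35,0.35,0,0],[1,-0.35,0.35,0,0],[1,-0.49,0.08,0,0],[1,-0.49,0.08,0,0]]' >/dev/null;python3 st.py -147,529,230; python3 -m inch '[[1,-0.49,0.08,0,0],[1,-0.49,0.08,0,0],[1,-0.49,0.08,0,0],[1,-0.49,0.08,0,0],[1,-0.49,0.08,0,0],[1,-0.49,0.08,0,0]]'>/dev/null; python3 st.py 10,-40,230
```

```text
t1.4 W [427.8 297.3 234.4] tun(x,y) [-128.6  427.7] twist needed -0.021 F [0.3 0.  1. ] w 91.1 q [ 0.56  0.1   2.09 -0.    0.95 -0.89]
 to -147,529,230 dx 1.010 dy -0.201 dz 0.044
t1.9 W [435.7  -2.6 235.2] tun(x,y) [-89.4 130.3] twist needed -0.043 F [0.9 0.7 0.1] w 91.2 q [-0.06 -0.06  2.25  0.    0.94 -1.49]
 to 10,-40,230 dx -1.668 dy 1.052 dz 0.052
```

```bash
python3 -m inch '[[1,-0.4,0.26,0,-0.04],[1,-0.42,0.26,0.0,0],[1,-0.42,0.26,0.05,0],[1,-0.42,0.26,0,0],[1,0,0,0,0]]' >/dev/null;cat >> h.py <<'E'
def wray(u,v,K,E):
    a,b=(u-K[0,2])/K[0,0],(v-K[1,2])/K[1,1]; r=np.hypot(a,b); k=np.sinc(r/np.pi)
    return E[:3,3],E[:3,:3]@np.array([a*k,-b*k,-np.cos(r)])
def wz(u,v,z,K,E):
    o,d=wray(u,v,K,E); return (o+d*(z-o[2])/d[2])[:2]
E
python3 - <<'E'
from st import *
p,d,K,E=cam("wrist"); np.savez("w1.npz",p=p,d=d,K=K,E=E); cv2.imwrite("pics/w1.png",cv2.resize(p,(768,576)))
E
python3 st.py
```

```text
t2.5 W [ 517.2 -187.3  231.1] tun(x,y) [ 11.  -44.9] twist needed -0.028 F [0.2 0.5 0. ] w 91.5 q [-0.39  0.15  2.04  0.    0.94 -1.84]
```

View pics/w1.png

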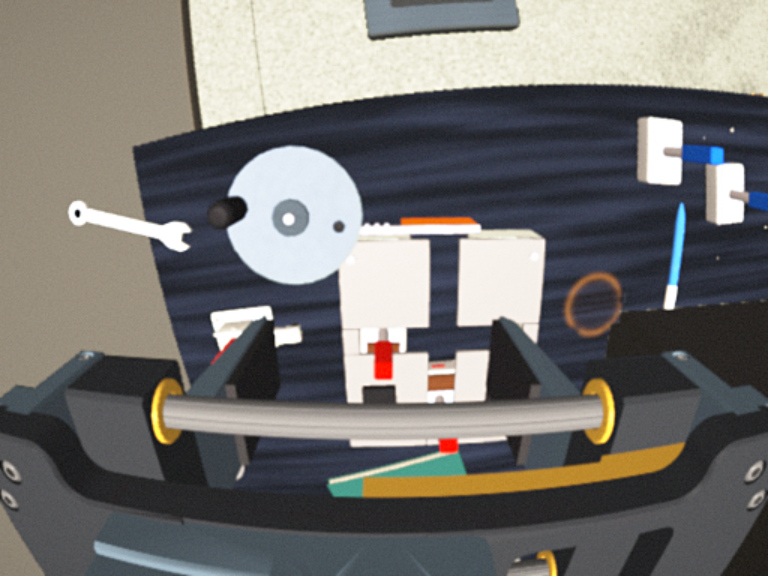

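```bash
cat > a.py <<'E'
from st import *
f=np.load("w1.npz");K,E=f["K"],f["E"]
for n,u,v,z in(("roof LF corner",546,238,40),("slot front L",459.5,239,40),("slot front R",430.5,239,40),("slot R @cross",429,325,40),("slot L@cross",457,325,40),("left edge back",538,322,40),("right edge",340,300,40),("right edge2",343,324,40),("hub",290,217,62),("handle top",221,213,102),("handle base",243,207,61),("shutter L top",479,229,39),("cross front left end",537,325,40)):
    g=wz(u/1.5-.17,v/1.5-.17,z,K,E); print(n,g.round(1),"t",t(g).round(1))
# wheel ellipse by mask
P=f["p"];h=cv2.cvtColor(P,cv2.COLOR_BGR2HSV)
m=np.zeros(P.shape[:2],np.uint8); m[92:194,148:244]=((h[...,1]>18)&(h[...,1]<60)&(h[...,0]>95)&(h[...,0]<120)&(h[...,2]>120))[92:194,148:244]
c=max(cv2.findContours(m,0,1)[0],key=cv2.contourArea)[:,0]
W=np.array([wz(*q,60,K,E) for q in c],np.float32); print("wheel",cv2.minEnclosingCircle(W),cv2.fitEllipse(W))
E
python3 a.py
```

```text
roof LF corner [518.6 -56.9] t [-1.3 85. ]
slot front L [ 511.5 -128.9] t [-0.8 12.6]
slot front R [ 508.8 -151.7] t [ -1.1 -10.4]
slot R @cross [ 580.7 -159.8] t [ 71.2 -10.9]
slot L@cross [ 583.9 -136.5] t [72.  12.6]
left edge back [591.4 -65.4] t [72.  84.1]
right edge [ 549.6 -229.4] t [ 47.6 -83.4]
right edge2 [ 570.8 -230.3] t [ 68.7 -82. ]
hub [ 474.4 -252.9] t [ -24.8 -114.6]
handle top [ 459.5 -289.7] t [ -35.7 -152.7]
handle base [ 461.6 -287.5] t [ -33.9 -150.4]
shutter L top [ 505.5 -112.5] t [-8.5 28.3]
cross front left end [594.1 -66.3] t [74.8 83.4]
wheel ((477.2008972167969, -234.080322265625), 37.83554458618164) ((474.4071044921875, -236.13211059570312), (54.77484893798828, 61.00708770751953), 92.87974548339844)
```

```bash
sed -i 's/O=np.array.*/O=np.array([510.3,-140.5])/' st.py; python3 st.py -35,-155,130
```

```text
t2.5 W [ 517.2 -187.3  231.1] tun(x,y) [ 11.8 -45.8] twist needed -0.028 F [0.2 0.5 0. ] w 91.5 q [-0.39  0.15  2.04  0.    0.94 -1.84]
 to -35,-155,130 dx -1.102 dy -0.444 dz 1.011
```

```bash
python3 -m inch '[[1,-0.37,-0.15,0.15,-0.03],[1,-0.37,-0.15,0.25,0],[1,-0.36,-0.15,0.3,0],[1,0,0,0.3,0],[1,0,0,0,0]]' >/dev/null;python3 st.py -35,-155,88; python3 - <<'E'
from st import *
p,d,K,E=cam("wrist"); np.savez("w2.npz",p=p,d=d,K=K,E=E); cv2.imwrite("pics/w2.png",p)
E
```

```text
t3.0 W [ 458.8 -291.5  129.1] tun(x,y) [ -35.4 -155.5] twist needed -0.006 F [-0.9 -0.6  1.2] w 91.2 q [-0.61  0.29  2.1   0.01  0.74 -2.08]
 to -35,-155,88 dx 0.005 dy 0.004 dz 0.411
```

View pics/w2.png

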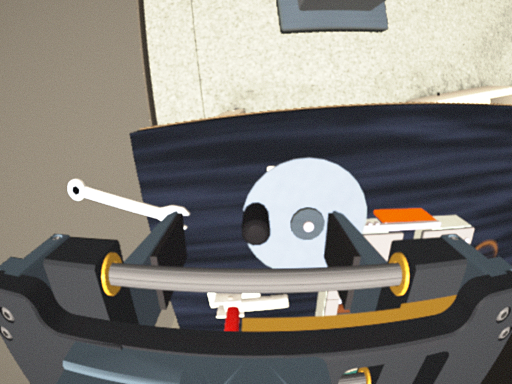

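```bash
python3 -m inch '[[1,0,0,0.2,0],[1,0,0,0.2,0],[-1,0,0,0,0],[-1,0,0,0,0],[-1,0,0,0,0],[-1,0,0,0,0],[-1,0,0,0,0],[-1,0,0,0,0]]' >/dev/null;python3 st.py -35,-155,88
```

```text
t3.9 W [ 466.4 -290.4  101.4] tun(x,y) [ -27.9 -153.7] twist needed -0.003 F [-0.2 -0.5 -0. ] w 45.8 q [-0.6   0.34  2.1   0.01  0.68 -2.07]
 to -35,-155,88 dx -0.013 dy -0.070 dz 0.134
```

```bash
python3 -m inch '[[-1,0,0,0,0],[-1,0,0,0,0],[-1,0,0,0,0],[-1,0,0,0,0]]' >/dev/null;python3 st.py -35,-155,88;  python3 - <<'E'
from st import *
p,d,K,E=cam("wrist"); np.savez("w3.npz",p=p,d=d,K=K,E=E); cv2.imwrite("pics/w3.png",p)
E
```

```text
t4.2 W [ 466.5 -291.   101.8] tun(x,y) [ -27.9 -154.3] twist needed -0.003 F [-0.5 -4.3  0.3] w 18.9 q [-0.6   0.34  2.1   0.01  0.68 -2.07]
 to -35,-155,88 dx -0.007 dy -0.071 dz 0.138
```

View pics/w3.png

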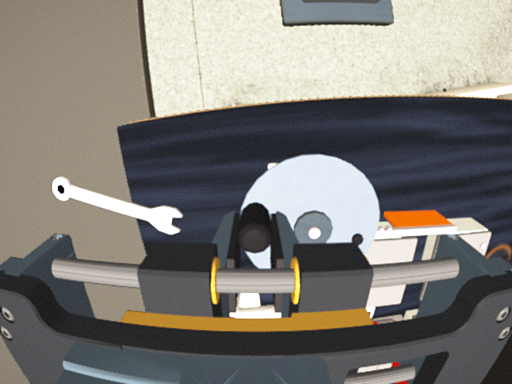

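```bash
python3 -m inch '[[-0.3,0,0,0,0],[-0.3,0,0,0,0],[-0.3,0,0,0,0],[-0.3,0,-0.04,0.04,0],[-0.3,0,-0.03,0.04,0],[-0.3,0,0,0.04,0],[-0.3,0,0,0,0]]' >/dev/null;python3 st.py -35,-155,88;python3 -m inch '[[-1,0,0,0,0],[-1,0,0,0,0],[-1,0,0,0,0],[-1,0,0,0,0],[-1,0,0,0,0]]' >/dev/null; python3 st.py
```

```text
t5.0 W [ 458.6 -289.7   88. ] tun(x,y) [ -35.9 -153.8] twist needed -0.004 F [-0.1 -0.7  0.1] w 31.8 q [-0.61  0.36  2.11  0.01  0.65 -2.08]
 to -35,-155,88 dx -0.012 dy 0.009 dz -0.000
t5.5 W [ 458.6 -289.9   87.8] tun(x,y) [ -35.8 -154. ] twist needed -0.004 F [ 0.5 -1.2 -2.1] w 19.1 q [-0.61  0.36  2.11  0.01  0.65 -2.08]
```

```bash
cat > wh.py <<'E'
from st import *
s,p,th=st(); v=t(p)-np.array([-24,-115.5]); a=np.degrees(np.arctan2(v[1],v[0]))
print("t%.1f"%s["time"],"off",v.round(1),"r %.1f ang %.1f turned cw %.1f"%(np.hypot(*v),a,(-107-a)%360),"z %.1f"%p[2],"F",np.round(s["contact_force"],1),"w %.1f"%s["gripper_width"],"twist",round((th-YAW-np.pi/2)/(np.pi/4),3))
E
python3 -m inch '[[-1,0.066,-0.13,0,0],[-1,0.107,-0.1,0,0],[-1,0.134,-0.057,0,0],[-1,0.146,-0.008,0,0],[-1,0.14,0.043,0,0],[-1,0,0,0,0]]' >/dev/null;python3 wh.py
```

```text
t6.1 off [-35.1  23.7] r 42.3 ang 145.9 turned cw 107.1 z 88.0 F [  9.4  -6.3 -15.7] w 19.1 twist -0.005
```

```bash
python3 -m inch '[[-1,0.105,0.101,0,0],[-1,0.064,0.131,0,0],[-1,0.015,0.145,0,0],[-1,-0.035,0.142,0,0],[-1,-0.082,0.121,0,0],[-1,0,0,0,0]]' >/dev/null;python3 wh.py
```

```text
t6.7 off [28.3 34.1] r 44.3 ang 50.3 turned cw 202.7 z 87.5 F [-11.1 -10.1  14.1] w 19.4 twist 0.005
```

```bash
python3 -m inch '[[-1,-0.117,0.084,0,0],[-1,-0.14,0.045,0,0],[-1,-0.146,0,0,0],[-1,-0.137,-0.05,0,0],[-1,-0.112,-0.094,0,0],[-1,0,0,0,0]]' >/dev/null;python3 wh.py
```

```text
t7.3 off [ 29.8 -28.8] r 41.4 ang -44.1 turned cw 297.1 z 87.9 F [-0.6 -0.5 -0.3] w 19.5 twist 0.008
```

```bash
python3 -m inch '[[-1,-0.086,-0.118,0,0],[-1,-0.04,-0.14,0,0],[-1,0.01,-0.146,0,0],[-1,0,0,0,0]]' >/dev/null;python3 wh.py
```

```text
t7.7 off [ -8.  -40.3] r 41.0 ang -101.2 turned cw 354.2 z 88.8 F [  0.7  -1.9 -14.3] w 19.2 twist 0.007
```

```bash
python3 -m inch '[[-1,0.015,-0.05,0,0],[-1,0,0,0,0],[-1,0.02,-0.04,0,0],[-1,0,0,0,0]]' >/dev/null;python3 wh.py; python3 -m inch '[[-0.3,0,0,0,0],[-0.3,0,0,0,0],[-0.3,0,0,0,0],[-0.3,0,0,-0.2,0],[-0.3,0,0,-0.3,0],[-0.3,0,0,-0.2,0],[1,0.3,0,0,0],[1,0.3,0,0,0],[1,0,0,0,0]]' >/dev/null;python3 wh.py
cat > look.py <<'E'
from st import *
import sys
def look(save=None):
    p,d,K,E=cam("top"); h=cv2.cvtColor(p,cv2.COLOR_BGR2HSV)
    if save: cv2.imwrite(save,p)
    H,S,V=[h[...,i] for i in range(3)]
    for n,m,z in(("red",((H<8)|(H>172))&(S>150)&(V>80),90),("blue",(H>105)&(H<125)&(S>150)&(V>80),90),("orange",(H>=8)&(H<18)&(S>150)&(V>90),30),("base",(V>120)&(S<90),26)):
        N,L,s,c=cv2.connectedComponentsWithStats(m.astype(np.uint8))
        for i in range(1,N):
            if n=="base" and not 120<s[i,4]<420: continue
            g=onz(*c[i],z,K,E)
            if s[i,4]<5 or not(400<g[0]<720 and -420<g[1]<450): continue
            a=""
            if n=="base":
                v,u=np.nonzero(L==i); W=np.array([onz(q,r,z,K,E)[:2] for q,r in zip(u,v)],np.float32); R=cv2.minAreaRect(W); a=f"rect c {t(R[0]).round(1)} {np.round(R[1],0)} ang {R[2]:.0f}"
            print(n,s[i,4],"W",g[:2].round(1),"t",t(g).round(1),a)
    return p
if __name__=="__main__": look(sys.argv[1] if len(sys.argv)>1 else None)
E
python3 look.py pics/top2.png; python3 st.py
```

```text
t8.1 off [-10.2 -40. ] r 41.3 ang -104.3 turned cw 357.3 z 89.5 F [  3.2  -3.9 -13.9] w 19.3 twist 0.007
t9.0 off [-17.7  25. ] r 30.6 ang 125.2 turned cw 127.8 z 160.3 F [ 0.4 -0.5 -0.2] w 53.0 twist 0.007
red 18 W [ 661.2 -154.7] t [151.6   1.7] 
red 17 W [ 586.2 -197.9] t [ 81.5 -49.2] 
red 10 W [ 575.1 -323. ] t [  83.6 -174.7] 
base 161 W [ 697.8 -373.2] t [ 210.8 -211.8] rect c [ 214.1 -216.6] [48. 62.] ang 42
base 204 W [ 576.1 -325.1] t [  84.7 -176.7] rect c [  84.5 -172. ] [71. 44.] ang 89
base 228 W [494.1 162.7] t [-47.8 299.8] rect c [-47.1 300.3] [40. 60.] ang 90
base 233 W [450.8  75.4] t [-81.7 208.5] rect c [-80.6 209.2] [43. 63.] ang 89
t9.1 W [ 459.6 -227.2  160.4] tun(x,y) [-41.4 -91.6] twist needed 0.007 F [ 0.  -0.1  0.6] w 57.1 q [-0.5   0.18  2.17 -0.    0.74 -1.97]
```

```bash
python3 -m inch '[[1,0.45,-0.06,0,0],[1,0.45,-0.06,0,0],[1,0.45,-0.06,0,0],[1,0.45,-0.06,0,0],[1,0.45,-0.06,0,0],[1,0.45,-0.06,0,0],[1,0.2,-0.03,0,0],[1,0.1,0,0,0],[1,0,0,0,0]]' >/dev/null;python3 st.py -80,209,130; cat > wl.py <<'E'
from st import *
import sys
p,d,K,E=cam("wrist"); np.savez("wl.npz",p=p,d=d,K=K,E=E); cv2.imwrite(sys.argv[1],p)
h=cv2.cvtColor(p,cv2.COLOR_BGR2HSV); H,S,V=[h[...,i] for i in range(3)]
for n,m in(("red",((H<8)|(H>172))&(S>150)&(V>80)),("blue",(H>100)&(H<130)&(S>150)&(V>60))):
    N,L,s,c=cv2.connectedComponentsWithStats(m.astype(np.uint8))
    for i in range(1,N):
        if s[i,4]>30:
            v,u=np.nonzero(L==i); print(n,s[i].tolist(),"top@98",t(wz(*c[i],98,K,E)).round(1), "mid77",t(wz(*c[i],77,K,E)).round(1))
s2=(V>120)&(S<90)
E
python3 wl.py pics/w4.png
```

```text
t9.9 W [452.7  80.1 151.4] tun(x,y) [-80.4 213.4] twist needed 0.002 F [-0.8 -0.   0. ] w 91.1 q [ 0.15  0.12  2.27 -0.06  0.71 -1.28]
 to -80,209,130 dx -0.044 dy 0.004 dz 0.214
blue [243, 188, 21, 35, 596] top@98 [-85.9 209.7] mid77 [-76.8 209.1]
blue [284, 219, 11, 50, 444] top@98 [-53.7 237.1] mid77 [-41.1 239.4]
blue [352, 223, 23, 24, 142] top@98 [-63.7 295.8] mid77 [-52.3 304.3]
```

View pics/w4.png

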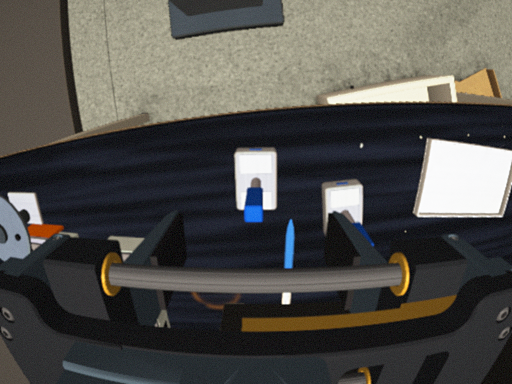

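```bash
python3 -m inch '[[1,-0.04,0.024,0.1,0],[1,0,0,0.15,0],[1,0,0,0.15,0],[1,0,0,0.13,0],[1,0,0,0.06,0],[1,0,0,0.03,0],[1,0,0,0,0]]' >/dev/null;python3 st.py -78,209.3,85
```

```text
t10.7 W [459.2  64.4  85.1] tun(x,y) [-72.3 198.5] twist needed -0.01 F [-0.5  0.3 -0.5] w 91.0 q [ 0.11  0.26  2.27 -0.07  0.56 -1.29]
 to -78,209.3,85 dx 0.108 dy -0.058 dz 0.001
```

```bash
sed -i 's|    for a in sys|    from scipy.spatial.transform import Rotation as R\n    M=R.from_quat(s["tcp_rot"]).as_matrix(); print("  toolz",M[:,2].round(3),"in tool->tun tilt (y_t,x_t)",np.round([M[:2,2]@Y,M[:2,2]@X],3))\n&|' st.py; python3 -m inch '[[1,0.1,-0.05,0,0],[1,0.01,-0.01,0,0],[1,0,0,0,0]]' >/dev/null; python3 st.py -78,209.3,85
```

```text
t11.0 W [454.7  76.7  85.3] tun(x,y) [-78.  210.2] twist needed -0.011 F [-0.6 -0.4 -0.1] w 91.4 q [ 0.14  0.25  2.28 -0.07  0.56 -1.26]
  toolz [ 0.051 -0.033 -0.998] in tool->tun tilt (y_t,x_t) [-0.027  0.054]
 to -78,209.3,85 dx -0.009 dy 0.001 dz 0.003
```

```bash
python3 - <<'E'
s=open('st.py').read()
s=s.replace('''v=g-p[:2]; c,n=np.cos(th),np.sin(th)
        print(" to",a,"dx %.3f dy %.3f dz %.3f"%((v[0]*c+v[1]*n)/100,(v[0]*n-v[1]*c)/100,(p[2]-z)/100))''','''v=M.T@(np.array([*g,z])-p)/100
        print(" to",a,"dx %.3f dy %.3f dz %.3f"%tuple(v))''')
open('st.py','w').write(s)
E
python3 -m inch '[[-1,0,0,0,0],[-1,0,0,0,0],[-1,0,0,0,0],[-1,0,0,0,0],[-1,0,0,0,0],[-1,0,0,0,0],[-1,0,0,0,0],[-1,0,0,0,0],[-1,0,0,0,0],[-1,0,0,0,0]]' >/dev/null; python3 -m inch '[[-1,0,0,0,0],[-1,0,0,0,0],[-1,0,0,-0.02,0],[-1,0,0,-0.03,0],[-1,0,0,0,0]]' >/dev/null; python3 st.py -78,0,90
```

```text
t12.5 W [454.5  77.3  91.3] tun(x,y) [-78.2 210.8] twist needed -0.01 F [-0.2  0.1 -2.6] w 13.5 q [ 0.14  0.24  2.28 -0.07  0.57 -1.26]
  toolz [ 0.052 -0.033 -0.998] in tool->tun tilt (y_t,x_t) [-0.027  0.055]
 to -78,0,90 dx -2.107 dy 0.016 dz 0.070
```

```bash
python3 -m inch '[[-1,-0.15,0,0.005,0],[-1,-0.25,0,0.006,0],[-1,-0.25,0,0.006,0],[-1,-0.25,0,0.006,0],[-1,-0.25,0,0.006,0],[-1,-0.25,0,0.006,0],[-1,-0.25,0,0.006,0],[-1,-0.2,0,0.006,0],[-1,-0.1,0.01,0.006,0],[-1,-0.05,0.01,0,0]]' >/dev/null; python3 st.py -78,0,88;python3 wl.py pics/w5.png
```

```text
t13.5 W [ 433.  -128.8   91.8] tun(x,y) [-78.1   3.6] twist needed -0.007 F [ 0.1  0.3 -2.7] w 13.5 q [-0.33  0.22  2.3  -0.03  0.55 -1.77]
  toolz [ 0.052 -0.033 -0.998] in tool->tun tilt (y_t,x_t) [-0.027  0.056]
 to -78,0,88 dx -0.035 dy -0.001 dz 0.039
blue [241, 218, 28, 51, 1084] top@98 [-89.1   2.5] mid77 [-76.8   1.8]
blue [474, 236, 9, 17, 52] top@98 [-80.9 150.5] mid77 [-67.4 172.5]
```

View pics/w5.png

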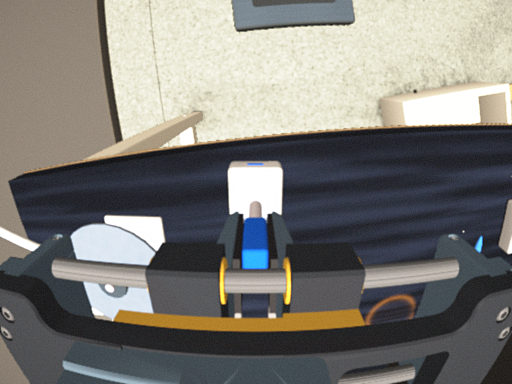

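```bash
python3 - <<'E'
from st import *
f=np.load("wl.npz");K,E=f["K"],f["E"]
for u,v in((229,167),(282,165),(229,163),(282,163),(230,210),(282,210)): print(t(wz(u,v,32,K,E)).round(1))
E
```

```text
[-111.3  -17.6]
[-112.8   20.2]
[-114.3  -17.5]
[-114.3   20.1]
[-77.7 -18.1]
[-77.9  21. ]
```

```bash
python3 -m inch '[[-1,-0.018,0,0.02,0],[-1,0,0.1,0.015,0],[-1,0,0.2,0.01,0],[-1,0,0.15,0.01,0],[-1,0,0.05,0,0],[-1,0,0,0,0]]' >/dev/null; python3 st.py 88,2,88
```

```text
t14.2 W [ 486.9 -133.9   88.5] tun(x,y) [-23.9   4.1] twist needed -0.002 F [-1.   0.  -1.4] w 13.6 q [-0.31  0.3   2.2  -0.03  0.58 -1.75]
  toolz [ 0.052 -0.033 -0.998] in tool->tun tilt (y_t,x_t) [-0.027  0.055]
 to 88,2,88 dx -0.018 dy 1.117 dz 0.067
```

```bash
python3 -m inch '[[-1,-0.02,0,0,0],[-1,-0.002,0.1,0.005,0],[-1,-0.002,0.2,0.012,0],[-1,-0.002,0.2,0.012,0],[-1,-0.002,0.2,0.012,0],[-1,-0.002,0.2,0.012,0],[-1,0,0.12,0.008,0],[-1,0,0.06,0.005,0],[-1,0,0,0,0]]' >/dev/null; python3 st.py 88,56,88;python3 wl.py pics/w6.png
```

```text
t15.1 W [ 597.2 -148.9   87. ] tun(x,y) [87.3  0.7] twist needed -0.004 F [-0.9  1.1 -2.1] w 13.9 q [-0.28  0.44  1.98 -0.03  0.66 -1.72]
  toolz [ 0.05  -0.032 -0.998] in tool->tun tilt (y_t,x_t) [-0.027  0.053]
 to 88,56,88 dx 0.553 dy 0.006 dz -0.024
red [12, 206, 46, 39, 822] top@98 [  70.  -142.2] mid77 [  81.6 -165.2]
red [154, 214, 39, 40, 845] top@98 [ 68.3 -42.1] mid77 [ 79.7 -49.3]
red [248, 298, 20, 20, 358] top@98 [120.    1.2] mid77 [139.5   0.8]
blue [500, 89, 12, 78, 253] top@98 [  7.5 144.5] mid77 [  9.3 166.7]
blue [241, 218, 28, 51, 1042] top@98 [73.2 -0.3] mid77 [85.2 -0.9]
```

View pics/w6.png

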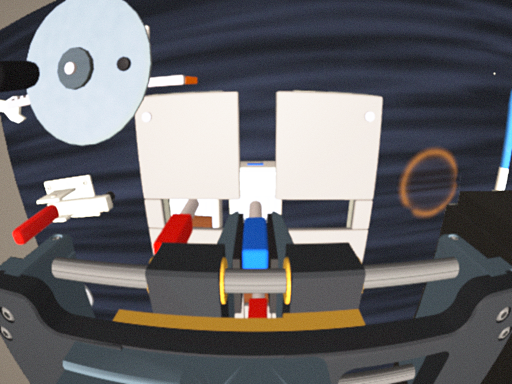

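```bash
python3 - <<'E'
from st import *
f=np.load("wl.npz");K,E=f["K"],f["E"]
for u,v in((243,163),(272,163)): print(t(wz(u,v,28,K,E)).round(1))
E
python3 -m inch '[[-1,0.1,0.002,0,0],[-1,0.1,0,0,0],[-1,0.1,0,0,0],[-1,0.1,0,0,0],[-1,0.08,0,0,0],[-1,0.05,0,0,0],[-1,0.02,0,0,0],[-1,0,0,0,0]]' >/dev/null; python3 st.py 88,56,86
```

```text
[ 50.9 -10.4]
[50.8 10.1]
t15.9 W [602.  -88.9  86.6] tun(x,y) [85.8 60.9] twist needed -0.002 F [-1.  -4.5  2.6] w 13.9 q [-0.18  0.43  2.   -0.04  0.66 -1.61]
  toolz [ 0.05  -0.033 -0.998] in tool->tun tilt (y_t,x_t) [-0.027  0.053]
 to 88,56,86 dx -0.049 dy 0.022 dz 0.008
```

```bash
python3 -m inch '[[-1,-0.03,0.04,0,0],[-1,0,0,0.012,0],[-1,0,0,0,0],[0,0,0,0,0],[0,0,0,0,0],[0,0,0,0,0],[0,0,0,0,0],[0,0,0,0,0],[0,0,0,0,0]]' >/dev/null; python3 st.py 88,56,86;  python3 -m inch '[[0,0,0,-0.1,0],[0,0,0,-0.2,0],[0,0,0,-0.2,0],[0,0,0,-0.1,0],[0,0,0,0,0]]' >/dev/null; python3 look.py; python3 st.py 84,-54,140; python3 wl.py pics/w7.png
```

```text
t16.8 W [606.  -93.6  85.7] tun(x,y) [90.3 56.7] twist needed -0.005 F [ 0.6  0.1 -0.3] w 45.6 q [-0.18  0.44  1.99 -0.04  0.66 -1.62]
  toolz [ 0.049 -0.032 -0.998] in tool->tun tilt (y_t,x_t) [-0.026  0.052]
 to 88,56,86 dx -0.007 dy -0.023 dz -0.004
red 10 W [ 575.1 -323. ] t [  83.6 -174.7] 
base 164 W [ 698.1 -373.2] t [ 211.1 -211.8] rect c [ 214.1 -216.6] [48. 62.] ang 42
base 257 W [ 574.6 -318.7] t [  82.6 -170.5] rect c [  83.9 -165.2] [84. 44.] ang 89
base 228 W [494.1 162.7] t [-47.8 299.8] rect c [-47.1 300.3] [40. 60.] ang 90
t17.4 W [602.6 -91.4 148.7] tun(x,y) [86.7 58.5] twist needed -0.005 F [ 0.4 -0.8  0.5] w 45.6 q [-0.18  0.34  1.98 -0.03  0.77 -1.62]
  toolz [ 0.048 -0.031 -0.998] in tool->tun tilt (y_t,x_t) [-0.026  0.051]
 to 84,-54,140 dx -1.122 dy -0.028 dz 0.115
red [16, 184, 36, 27, 466] top@98 [  75.  -143.7] mid77 [  83.5 -165.8]
red [111, 185, 35, 32, 720] top@98 [ 76.3 -41.2] mid77 [ 85.  -52.3]
blue [501, 61, 11, 15, 146] top@98 [-39.3 261.1] mid77 [-43.1 282.6]
blue [428, 72, 15, 78, 267] top@98 [  6.1 186.7] mid77 [  7.1 200.2]
blue [244, 190, 18, 34, 357] top@98 [77.1 54.5] mid77 [85.8 53.8]
```

```bash
python3 -m inch '[[0.3,-0.15,0,0,0],[0.3,-0.25,0,0,0],[0.3,-0.25,0,0,0],[0.3,-0.25,0,0,0],[0.3,-0.12,0,0,0],[0.3,-0.06,0,0,0],[0.3,0,0,0,0]]' >/dev/null; python3 st.py 85.5,-53,85; python3 wl.py pics/w8.png
```

```text
t18.1 W [ 586.9 -205.1  145.3] tun(x,y) [ 83.  -56.2] twist needed -0.004 F [-0.1  0.4 -0.8] w 59.2 q [-0.37  0.36  1.96 -0.02  0.77 -1.82]
  toolz [ 0.04  -0.029 -0.999] in tool->tun tilt (y_t,x_t) [-0.025  0.043]
 to 85.5,-53,85 dx 0.047 dy -0.001 dz 0.602
red [103, 189, 35, 33, 605] top@98 [  75.3 -161.9] mid77 [  84.2 -173.7]
red [258, 191, 19, 35, 606] top@98 [ 76.  -50.4] mid77 [ 84.9 -50.1]
blue [499, 92, 13, 67, 179] top@98 [  4.6 146.5] mid77 [  5.8 168.4]
blue [505, 114, 7, 46, 55] top@98 [ 14.3 154.6] mid77 [ 16.5 177.4]
blue [376, 197, 34, 34, 592] top@98 [78.7 43.4] mid77 [88. 54.]
```

```bash
python3 -m inch '[[0.3,0.07,0,0.05,0],[0.3,0,0,0.12,0],[0.3,0,0,0.15,0],[0.3,0,0,0.14,0],[0.3,0,0,0.08,0],[0.3,0,0,0.04,0],[0.3,0,0,0.01,0],[0.3,0,0,0,0]]' >/dev/null; python3 st.py 86,-49.5,85
```

```text
t18.9 W [ 589.8 -195.5   78.9] tun(x,y) [ 84.8 -46.4] twist needed 0.001 F [-0.4 -0.2  0.3] w 59.6 q [-0.35  0.47  1.96 -0.02  0.67 -1.8 ]
  toolz [ 0.037 -0.028 -0.999] in tool->tun tilt (y_t,x_t) [-0.024  0.04 ]
 to 86,-49.5,85 dx -0.032 dy 0.014 dz -0.060
```

```bash
python3 -m inch '[[0.3,-0.03,0.01,-0.055,0],[-1,0,0,0,0],[-1,0,0,0,0],[-1,0,0,0,0],[-1,0,0,0,0],[-1,0,0,0,0],[-1,0,0,0,0],[-1,0,0,0,0],[-1,0,0,0,0],[-1,0,0,-0.02,0]]' >/dev/null; python3 -m inch '[[-1,0,0,0,0],[-1,0,0,0,0]]'>/dev/null; python3 st.py 86,0,86; python3 wl.py pics/w9.png
```

```text
t20.1 W [ 590.7 -198.9   88.7] tun(x,y) [ 86.1 -49.7] twist needed 0.0 F [-0.7  0.4 -3. ] w 13.6 q [-0.36  0.45  1.96 -0.02  0.68 -1.81]
  toolz [ 0.039 -0.028 -0.999] in tool->tun tilt (y_t,x_t) [-0.024  0.042]
 to 86,0,86 dx 0.498 dy -0.001 dz 0.014
red [63, 208, 43, 42, 792] top@98 [  68.6 -150.4] mid77 [  79.7 -166.4]
red [241, 216, 28, 53, 1355] top@98 [ 74.6 -50.8] mid77 [ 86.6 -51.4]
blue [394, 221, 43, 40, 1117] top@98 [75.8 40.9] mid77 [88.  54.6]
```

```bash
python3 -m inch '[[-1,0.08,0,0.01,0],[-1,0.1,0,0,0],[-1,0.1,0,0,0],[-1,0.1,0,0,0],[-1,0.07,0,0,0],[-1,0.03,0,0,0],[-1,0,0,0,0]]' >/dev/null; python3 st.py 86,1.8,87
```

```text
t20.9 W [ 597.4 -147.2   87.3] tun(x,y) [87.3  2.5] twist needed 0.001 F [-0.  -1.8 -0.1] w 13.8 q [-0.27  0.44  1.98 -0.03  0.67 -1.72]
  toolz [ 0.041 -0.03  -0.999] in tool->tun tilt (y_t,x_t) [-0.025  0.044]
 to 86,1.8,87 dx -0.007 dy -0.014 dz 0.003
```

Now out through the mouth to x −80.

```bash
python3 -m inch '[[-1,-0.005,-0.1,-0.003,0],[-1,0,-0.2,-0.008,0],[-1,0,-0.2,-0.008,0],[-1,0,-0.2,-0.008,0],[-1,0,-0.2,-0.008,0],[-1,0,-0.15,-0.005,0],[-1,0,0,0,0]]' >/dev/null; python3 st.py -80,1.8,87
```

```text
t21.6 W [ 498.1 -139.    89.5] tun(x,y) [-12.3   0.2] twist needed -0.003 F [ 0.  -0.1 -0.1] w 0.4 q [-0.31  0.31  2.19 -0.02  0.57 -1.76]
  toolz [ 0.069 -0.035 -0.997] in tool->tun tilt (y_t,x_t) [-0.027  0.072]
 to -80,1.8,87 dx 0.015 dy -0.677 dz -0.024
```

```bash
python3 -m inch '[[-1,0,0,-0.1,0],[-1,0,-0.05,-0.2,0],[-1,0,-0.1,-0.2,0],[0.3,0,-0.1,-0.1,0],[0.3,0,0,0,0]]' >/dev/null; python3 st.py;python3 look.py; python3 wl.py pics/w10.png
```

```text
t22.1 W [ 470.4 -135.   152.2] tun(x,y) [-40.3   1.3] twist needed -0.004 F [0.7 0.3 0. ] w 13.4 q [-0.32  0.15  2.23 -0.02  0.69 -1.77]
  toolz [ 0.07  -0.035 -0.997] in tool->tun tilt (y_t,x_t) [-0.027  0.073]
red 18 W [ 661.2 -154.7] t [151.6   1.7] 
red 19 W [ 585.2 -147.7] t [75.3  0.7] 
red 10 W [ 575.1 -323. ] t [  83.6 -174.7] 
blue 9 W [600.8 -95. ] t [85.2 54.7] 
base 153 W [ 697.  -372.6] t [ 209.9 -211.3] rect c [ 214.6 -214.3] [47. 57.] ang 87
base 256 W [ 574.5 -318.6] t [  82.5 -170.4] rect c [  83.9 -165.2] [84. 44.] ang 89
base 228 W [494.1 162.7] t [-47.8 299.8] rect c [-47.1 300.3] [40. 60.] ang 90
red [90, 285, 25, 27, 379] top@98 [  59.7 -155.8] mid77 [  80.4 -172.9]
red [249, 294, 15, 24, 335] top@98 [53.7 -0.9] mid77 [73.7 -1.5]
blue [447, 183, 18, 51, 173] top@98 [-40.4 168.6] mid77 [-30.4 186.2]
```

View pics/w10.png

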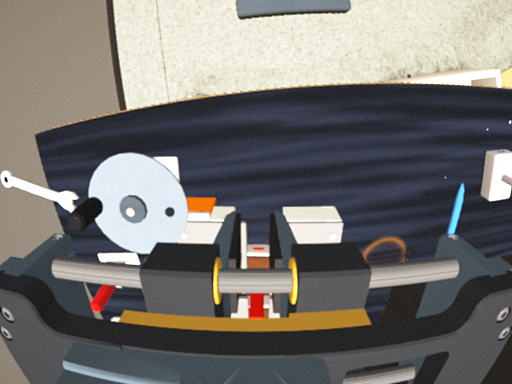

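```bash
python3 -m inch '[[0.3,0,0.15,0,0],[0.3,0,0.25,0,0],[0.3,0,0.25,0,0],[0.3,0,0.25,0,0],[0.3,0,0.18,0,0],[0.3,0,0.08,0,0],[0.3,0,0.02,0,0],[0.3,0,0,0,0]]' >/dev/null; python3 st.py 80,0,85; python3 wl.py pics/w11.png
```

```text
t23.0 W [ 599.6 -148.5  155.2] tun(x,y) [89.7  1.4] twist needed -0.004 F [-0.4  0.2  0.1] w 59.6 q [-0.27  0.33  1.97 -0.02  0.76 -1.72]
  toolz [ 0.066 -0.033 -0.997] in tool->tun tilt (y_t,x_t) [-0.026  0.069]
 to 80,0,85 dx 0.004 dy -0.145 dz 0.694
red [245, 168, 21, 34, 615] top@98 [70.3 -1. ] mid77 [78.1 -1.6]
red [58, 177, 35, 30, 520] top@98 [  75.7 -153.5] mid77 [  84.  -170.1]
red [250, 247, 16, 22, 313] top@98 [132.2   0.8] mid77 [146.5   0.5]
blue [464, 76, 15, 71, 263] top@98 [  6.  169.5] mid77 [  7.  186.9]
blue [313, 183, 24, 32, 435] top@98 [78.1 48.6] mid77 [86.6 53.2]
```

```bash
python3 -m inch '[[0.3,0,-0.1,0,0],[0.3,0,-0.05,0.08,0],[0.3,0,0,0.15,0],[0.3,0,0,0.15,0],[0.3,0,0,0.14,0],[0.3,0,0,0.08,0],[0.3,0,0,0.04,0],[0.3,0,0,0,0]]' >/dev/null; python3 st.py 79.5,0,85
```

```text
t23.9 W [ 584.4 -148.6   82.8] tun(x,y) [74.5 -0.3] twist needed -0.005 F [ 0.5  0.4 -0.1] w 59.4 q [-0.28  0.43  2.01 -0.02  0.63 -1.73]
  toolz [ 0.062 -0.033 -0.998] in tool->tun tilt (y_t,x_t) [-0.026  0.065]
 to 79.5,0,85 dx 0.002 dy 0.051 dz -0.018
```

```bash
python3 -m inch '[[0.3,0,0.05,-0.01,0],[-1,0,0,0,0],[-1,0,0,0,0],[-1,0,0,0,0],[-1,0,0,0,0],[-1,0,0,0,0],[-1,0,0,0,0],[-1,0,0,0,0],[-1,0,0,0,0],[-1,0,0,-0.02,0]]' >/dev/null; python3 -m inch '[[-1,0,0,0,0],[-1,0,-0.1,0,0],[-1,0,-0.2,-0.01,0],[-1,0,-0.2,-0.01,0],[-1,0,-0.2,-0.01,0],[-1,0,0,0,0]]'>/dev/null; python3 st.py -80,0,88; python3 wl.py pics/w12.png
```

```text
t25.4 W [ 522.4 -142.5   88.7] tun(x,y) [12.3 -0.8] twist needed -0.006 F [ -1.6  -1.  -10. ] w 14.1 q [-0.3   0.34  2.14 -0.02  0.57 -1.75]
  toolz [ 0.078 -0.037 -0.996] in tool->tun tilt (y_t,x_t) [-0.028  0.082]
 to -80,0,88 dx 0.003 dy -0.920 dz -0.068
red [241, 228, 28, 42, 1054] top@98 [ 4.3 -1.8] mid77 [18.1 -2.5]
red [254, 303, 12, 3, 34] top@98 [44.   0.8] mid77 [64.1  0.5]
blue [484, 155, 25, 77, 301] top@98 [-28.2 145.4] mid77 [-19.6 168.1]
```

```bash
python3 -m inch '[[-1,0,0,0.03,0],[-1,0,0,0,0],[-1,0,0,0,0]]' >/dev/null; python3 st.py -80,0,86
```

```text
t25.8 W [ 524.3 -143.3   87.8] tun(x,y) [14.2 -1.3] twist needed -0.006 F [ 1.3  0.4 -1.9] w 13.8 q [-0.3   0.34  2.14 -0.02  0.57 -1.75]
  toolz [ 0.081 -0.038 -0.996] in tool->tun tilt (y_t,x_t) [-0.029  0.084]
 to -80,0,86 dx 0.008 dy -0.940 dz -0.062
```

```bash
python3 -m inch '[[-1,0.005,-0.07,-0.006,0],[-1,0.003,-0.1,-0.008,0],[-1,0,-0.1,-0.008,0],[-1,0,-0.1,-0.008,0],[-1,0,-0.1,-0.008,0],[-1,0,-0.1,-0.008,0],[-1,0,-0.1,-0.008,0],[-1,0,-0.1,-0.008,0],[-1,0,-0.08,-0.006,0],[-1,0,0,0,0]]' >/dev/null; python3 st.py -80,2,88; python3 wl.py pics/w13.png
```

```text
t26.8 W [ 431.7 -132.5   87.5] tun(x,y) [-79.   -0.3] twist needed -0.005 F [-1.5 -1.5  4.6] w 14.0 q [-0.34  0.22  2.32 -0.02  0.51 -1.79]
  toolz [ 0.083 -0.039 -0.996] in tool->tun tilt (y_t,x_t) [-0.03   0.086]
 to -80,2,88 dx 0.022 dy -0.010 dz -0.006
red [241, 228, 28, 42, 1048] top@98 [-87.8  -1.3] mid77 [-73.9  -2. ]
blue [477, 236, 11, 19, 63] top@98 [-83.6 145.8] mid77 [-69.  168.8]
```

```bash
python3 -m inch '[[-1,0,0,-0.08,0],[-1,0,0,-0.1,0],[-1,0,0,-0.06,0],[-1,0,0,0,0]]' >/dev/null; python3 st.py -88,130,112; python3 -m inch '[[-1,0.1,-0.005,0,0],[-1,0.2,-0.01,0,0],[-1,0.25,-0.01,0,0],[-1,0.25,-0.01,0,0],[-1,0.25,-0.02,0,0],[-1,0.2,-0.02,0,0],[-1,0.1,0,0,0],[-1,0,0,0,0]]'>/dev/null; python3 st.py -88,130,112 -118,240,112
```

```text
t27.2 W [ 426.8 -130.6  112.4] tun(x,y) [-84.1   1.1] twist needed -0.006 F [ 0.7  0.2 -1.7] w 13.6 q [-0.34  0.16  2.32 -0.02  0.57 -1.79]
  toolz [ 0.078 -0.037 -0.996] in tool->tun tilt (y_t,x_t) [-0.029  0.081]
 to -88,130,112 dx 1.288 dy -0.044 dz -0.036
t28.1 W [433.1  12.9 106.9] tun(x,y) [-92.8 144.5] twist needed -0.008 F [-0.1  0.1 -2.5] w 14.0 q [-0.    0.16  2.34 -0.07  0.56 -1.41]
  toolz [ 0.077 -0.037 -0.996] in tool->tun tilt (y_t,x_t) [-0.029  0.08 ]
 to -88,130,112 dx -0.146 dy 0.053 dz -0.043
 to -118,240,112 dx 0.951 dy -0.251 dz -0.099
```

```bash
python3 -m inch '[[-1,0.15,-0.05,-0.02,0],[-1,0.2,-0.06,-0.02,0],[-1,0.25,-0.07,-0.03,0],[-1,0.25,-0.07,-0.03,0],[-1,0.25,0,-0.01,0],[-1,0.25,0,-0.01,0],[-1,0.25,0,-0.01,0],[-1,0.2,0,-0.01,0],[-1,0.1,0,0,0],[-1,0,0,0,0]]'>/dev/null; python3 st.py  -118,350,112 -83,507,112; python3 look.py pics/top3.png; python3 wl.py pics/w14.png
```

```text
t29.1 W [426.5 210.5 112.1] tun(x,y) [-120.1  340.3] twist needed -0.01 F [ 0.3  0.7 -3.3] w 13.7 q [ 0.44  0.22  2.25 -0.11  0.63 -0.92]
  toolz [ 0.074 -0.038 -0.997] in tool->tun tilt (y_t,x_t) [-0.03   0.078]
 to -118,350,112 dx 0.097 dy 0.020 dz -0.000
 to -83,507,112 dx 1.670 dy 0.358 dz -0.020
red 18 W [ 661.2 -154.7] t [151.6   1.7] 
red 10 W [ 575.1 -323. ] t [  83.6 -174.7] 
blue 9 W [600.8 -95. ] t [85.2 54.7] 
base 161 W [ 697.8 -373.2] t [ 210.8 -211.8] rect c [ 214.1 -216.6] [48. 62.] ang 42
base 257 W [ 574.6 -318.7] t [  82.6 -170.5] rect c [  83.9 -165.2] [84. 44.] ang 89
base 230 W [493.7 163.1] t [-48.3 300.2] rect c [-50.3 300. ] [40. 67.] ang 90
red [247, 178, 17, 2, 32] top@98 [-159.7  338.4] mid77 [-152.4  337.7]
red [242, 228, 27, 41, 975] top@98 [-113.2  337.7] mid77 [-99.6 337. ]
blue [508, 254, 4, 11, 31] top@98 [-89.6 556.6] mid77 [-72.8 585.3]
```

View pics/w14.png

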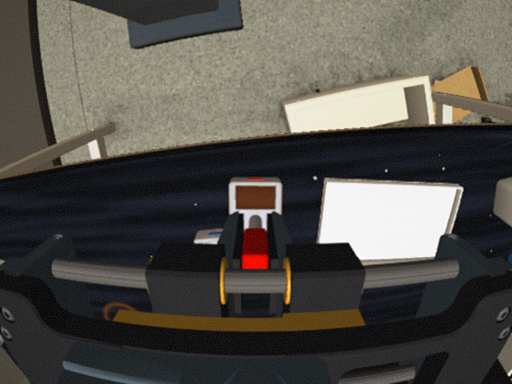

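```bash
python3 - <<'E'
from st import *
f=np.load("wl.npz");K,E=f["K"],f["E"]; p=f["p"]
for u,v in((325,180),(462,185),(318,262),(445,258)): print(t(wz(u,v,10,K,E)).round(1))
h=cv2.cvtColor(p,cv2.COLOR_BGR2HSV); m=((h[...,2]>120)&(h[...,1]<60)).astype(np.uint8); m[:,:300]=0; m[:170]=0;m[262:]=0;m[:,470:]=0
N,L,s,c=cv2.connectedComponentsWithStats(m); i=1+s[1:,4].argmax(); print(s[i]); v,u=np.nonzero(L==i)
W=np.array([wz(a,b,8,K,E) for a,b in zip(u,v)],np.float32); R=cv2.minAreaRect(W); print(t(R[0]),R)
E
```

```text
[-127.6  397.2]
[-123.8  547.7]
[-40.1 398.1]
[-34.6 552.2]
[ 317  178  146   84 9793]
[-80.81563668 473.08910463] ((479.37835693359375, 338.44500732421875), (155.5907745361328, 91.78096008300781), 82.18862915039062)
```

```bash
python3 -m inch '[[-1,0.15,0.03,0,0],[-1,0.22,0.05,0,0],[-1,0.22,0.05,0,0],[-1,0.22,0.05,-0.01,0],[-1,0.22,0.05,0,0],[-1,0.22,0.05,0,0],[-1,0.2,0.05,0,0],[-1,0.1,0.01,0,0],[-1,0.05,0,0,0],[-1,0,0,0,0]]'>/dev/null; python3 st.py  -85,509,90
```

```text
t30.1 W [482.  368.1 109.8] tun(x,y) [-81.3 502.8] twist needed -0.023 F [-0.3 -0.5 -2.2] w 13.3 q [ 0.64  0.4   1.99 -0.11  0.72 -0.72]
  toolz [ 0.072 -0.039 -0.997] in tool->tun tilt (y_t,x_t) [-0.032  0.076]
 to -85,509,90 dx 0.067 dy -0.053 dz 0.192
```

```bash
python3 -m inch '[[-1,0.05,-0.04,0.05,0],[-1,0.02,-0.01,0.05,0],[-1,0,0,0.05,0],[-1,0,0,0.04,0],[-1,0,0,0,0],[-1,0,0,0,0]]'>/dev/null; python3 st.py  -85,509,86; python3 -m inch '[[-1,0,0,0.02,0],[-1,0,0,0,0]]'>/dev/null; python3 st.py  -85,509,86
```

```text
t30.8 W [478.9 373.5  89.2] tun(x,y) [-84.9 507.9] twist needed -0.025 F [-2.4  0.8  3.5] w 13.7 q [ 0.65  0.44  1.99 -0.12  0.69 -0.7 ]
  toolz [ 0.072 -0.04  -0.997] in tool->tun tilt (y_t,x_t) [-0.032  0.076]
 to -85,509,86 dx 0.011 dy -0.003 dz 0.031
t30.9 W [480.5 373.7  88.7] tun(x,y) [-83.4 508.2] twist needed -0.025 F [-2.3 -0.6  0.8] w 14.2 q [ 0.65  0.44  1.99 -0.12  0.69 -0.7 ]
  toolz [ 0.074 -0.039 -0.996] in tool->tun tilt (y_t,x_t) [-0.031  0.078]
 to -85,509,86 dx 0.008 dy -0.018 dz 0.026
```

```bash
python3 -m inch '[[-0.2,0,0,0,0],[-0.2,0,0,0,0],[-0.2,0,0,0,0],[-0.2,0,0,0,0],[-0.2,0,0,0,0],[-0.2,0,0,-0.1,0],[-0.2,0,0,-0.2,0],[-0.2,0,0,-0.2,0],[-0.2,0,0,-0.15,0],[-0.2,0,0,0,0]]'>/dev/null; python3 st.py  -85,200,150;  python3 wl.py pics/w15.png; python3 -m inch '[[0,-0.15,0,0,0],[0,-0.3,0,0,0],[0,-0.35,0,0,0],[0,-0.35,0,0,0],[0,-0.35,0,0,0],[0,-0.35,0,0,0],[0,-0.35,0,0,0],[0,-0.35,0,0,0],[0,-0.25,0,0,0],[0,-0.1,0,0,0]]'>/dev/null;  python3 st.py  -85,200,150; python3 look.py pics/top4.png
```

```text
t31.9 W [475.4 375.9 157. ] tun(x,y) [-88.7 509.9] twist needed -0.026 F [0.1 0.1 0.5] w 36.3 q [ 0.66  0.33  1.98 -0.11  0.8  -0.71]
  toolz [ 0.074 -0.039 -0.996] in tool->tun tilt (y_t,x_t) [-0.031  0.078]
 to -85,200,150 dx -3.094 dy 0.090 dz 0.169
red [476, 182, 5, 8, 32] top@98 [-105.7  701.7] mid77 [-97.6 721.3]
red [242, 201, 21, 37, 659] top@98 [-79.4 504.8] mid77 [-68.6 503.7]
blue [43, 216, 36, 43, 317] top@98 [-63.  328.6] mid77 [-50.5 309.1]
blue [403, 220, 25, 27, 472] top@98 [-62.5 642.5] mid77 [-49.8 655.9]
t33.0 W [429.   71.4 157.2] tun(x,y) [-103.   202.2] twist needed -0.022 F [ 0.1  0.5 -0.1] w 45.8 q [ 0.14  0.06  2.32 -0.08  0.71 -1.25]
  toolz [ 0.063 -0.044 -0.997] in tool->tun tilt (y_t,x_t) [-0.037  0.067]
 to -85,200,150 dx -0.016 dy 0.175 dz 0.084
red 18 W [ 661.2 -154.7] t [151.6   1.7] 
red 10 W [ 575.1 -323. ] t [  83.6 -174.7] 
red 17 W [491.5 364. ] t [-71.4 499.7] 
blue 9 W [600.8 -95. ] t [85.2 54.7] 
base 158 W [ 697.4 -373. ] t [ 210.3 -211.7] rect c [ 214.5 -212.6] [51. 57.] ang 86
base 256 W [ 574.5 -318.6] t [  82.5 -170.4] rect c [  83.9 -165.2] [84. 44.] ang 89
```

```bash
python3 -m inch '[[0.3,-0.15,0,0,0],[0.3,-0.3,0,0,0],[0.3,-0.35,0.05,0,0],[0.3,-0.35,0.05,0,0],[0.3,-0.35,0.1,0,0],[0.3,-0.25,0.2,0,0],[0.3,-0.15,0.3,0,0],[0.3,-0.05,0.3,0.02,0],[0.3,0,0.3,0.02,0],[0.3,0,0.2,0.02,0]]'>/dev/null;  python3 st.py  150,1,150
```

```text
t34.0 W [ 555.9 -144.3  164. ] tun(x,y) [45.7  1. ] twist needed -0.021 F [ 0.1 -0.3  1.2] w 59.2 q [-0.28  0.26  2.06 -0.04  0.76 -1.71]
  toolz [ 0.058 -0.043 -0.997] in tool->tun tilt (y_t,x_t) [-0.036  0.062]
 to 150,1,150 dx 0.024 dy 1.032 dz 0.204
```

```bash
python3 -m inch '[[0.3,0,0.15,0.03,-0.02],[0.3,0,0.25,0.03,0],[0.3,0,0.25,0.03,0],[0.3,0,0.2,0.03,0],[0.3,0,0.1,0.02,0],[0.3,0,0.04,0,0],[0.3,0,0,0,0]]'>/dev/null;  python3 st.py  155,1,85; python3 wl.py pics/w16.png
```

```text
t34.8 W [ 660.9 -150.5  150.3] tun(x,y) [150.9   5.8] twist needed 0.003 F [ 0.6  0.7 -0. ] w 59.0 q [-0.25  0.43  1.85 -0.04  0.81 -1.69]
  toolz [ 0.053 -0.041 -0.998] in tool->tun tilt (y_t,x_t) [-0.035  0.057]
 to 155,1,85 dx -0.025 dy 0.004 dz 0.656
red [41, 121, 40, 23, 527] top@98 [  84.9 -152.6] mid77 [  87.6 -169.9]
red [243, 190, 21, 35, 604] top@98 [146.1   1.2] mid77 [155.4   0.3]
blue [471, 26, 12, 73, 292] top@98 [ 26.8 170.1] mid77 [ 23.3 187.3]
blue [313, 114, 28, 25, 349] top@98 [85.5 49.1] mid77 [88.3 53.4]
```

```bash
python3 -m inch '[[0.3,-0.02,0,0.08,0],[0.3,0,0,0.14,0],[0.3,0,0,0.14,0],[0.3,0,0,0.14,0],[0.3,0,0,0.08,0],[0.3,0,0,0.04,0],[0.3,0,0,0,0]]'>/dev/null;  python3 st.py  156.5,2,85
```

```text
t35.5 W [ 660.6 -155.2   81.6] tun(x,y) [151.    1.1] twist needed 0.002 F [-0.2  0.3  0.2] w 59.6 q [-0.26  0.53  1.85 -0.04  0.7  -1.69]
  toolz [ 0.05  -0.04  -0.998] in tool->tun tilt (y_t,x_t) [-0.035  0.053]
 to 156.5,2,85 dx 0.007 dy 0.057 dz -0.032
```

```bash
python3 -m inch '[[0.3,0.01,0.055,-0.03,0],[-1,0,0,0,0],[-1,0,0,0,0],[-1,0,0,0,0],[-1,0,0,0,0],[-1,0,0,0,0],[-1,0,0,0,0],[-1,0,0,0,0],[-1,0,0,0,0],[-1,0,0,0,0]]' >/dev/null; python3 st.py; python3 -m inch '[[-1,0,0,-0.02,0],[-1,0,0,0,0]]'>/dev/null; python3 st.py -80,2,86
```

```text
t36.5 W [ 668.  -154.4   87.6] tun(x,y) [158.3   2.7] twist needed 0.002 F [-0.1  0.2  1. ] w 13.9 q [-0.25  0.53  1.84 -0.04  0.71 -1.69]
  toolz [ 0.053 -0.04  -0.998] in tool->tun tilt (y_t,x_t) [-0.035  0.057]
t36.7 W [ 667.5 -154.4   89.2] tun(x,y) [157.8   2.6] twist needed 0.003 F [ 0.2  0.  -1.9] w 13.5 q [-0.25  0.52  1.84 -0.04  0.72 -1.69]
  toolz [ 0.052 -0.041 -0.998] in tool->tun tilt (y_t,x_t) [-0.035  0.056]
 to -80,2,86 dx -0.003 dy -2.376 dz -0.101
```

```bash
python3 -m inch '[[-1,0,-0.08,-0.004,0],[-1,0,-0.12,-0.006,0],[-1,0,-0.12,-0.006,0],[-1,0,-0.12,-0.006,0],[-1,0,-0.12,-0.006,0],[-1,0,-0.06,-0.003,0],[-1,0,0,0,0]]' >/dev/null; python3 st.py -80,2,89
```

```text
t37.4 W [ 598.  -147.2   88.1] tun(x,y) [87.9  2.5] twist needed 0.002 F [-0.2  0.3 -1.5] w 13.9 q [-0.27  0.44  1.98 -0.04  0.66 -1.7 ]
  toolz [ 0.05  -0.04  -0.998] in tool->tun tilt (y_t,x_t) [-0.035  0.054]
 to -80,2,89 dx -0.004 dy -1.676 dz -0.099
```

```bash
python3 -m inch '[[-1,0,-0.08,-0.008,0],[-1,0,-0.12,-0.007,0],[-1,0,-0.12,-0.007,0],[-1,0,-0.12,-0.007,0],[-1,0,-0.12,-0.007,0],[-1,0,-0.12,-0.007,0],[-1,0,-0.06,-0.003,0],[-1,0,0,0,0]]' >/dev/null; python3 st.py -80,2,89;python3 -m inch '[[-1,0,-0.08,-0.006,0],[-1,0,-0.12,-0.007,0],[-1,0,-0.12,-0.007,0],[-1,0,-0.12,-0.007,0],[-1,0,-0.12,-0.007,0],[-1,0,-0.12,-0.007,0],[-1,0,-0.12,-0.007,0],[-1,0,-0.06,-0.003,0],[-1,0,0,0,0]]' >/dev/null; python3 st.py -85,2,112
```

```text
t38.2 W [ 517.6 -138.8   88.9] tun(x,y) [7.1 2.5] twist needed 0.002 F [-0.1  0.3 -1.2] w 14.0 q [-0.29  0.34  2.14 -0.04  0.6  -1.73]
  toolz [ 0.05  -0.04  -0.998] in tool->tun tilt (y_t,x_t) [-0.035  0.054]
 to -80,2,89 dx -0.004 dy -0.870 dz -0.048
t39.1 W [ 424.3 -129.    89.3] tun(x,y) [-86.7   2.4] twist needed 0.002 F [ 0.4  0.3 -2.6] w 13.9 q [-0.34  0.22  2.32 -0.04  0.54 -1.77]
  toolz [ 0.051 -0.04  -0.998] in tool->tun tilt (y_t,x_t) [-0.035  0.055]
 to -85,2,112 dx -0.012 dy 0.030 dz -0.225
```

```bash
python3 -m inch '[[-1,0,0.02,-0.08,0],[-1,0,0.01,-0.1,0],[-1,0,0,-0.07,0],[-1,0.1,0,0,0],[-1,0.2,-0.01,-0.007,0],[-1,0.25,-0.01,-0.01,0],[-1,0.25,-0.01,-0.01,0],[-1,0.25,-0.01,-0.01,0],[-1,0.2,-0.01,-0.007,0],[-1,0.1,0,0,0]]' >/dev/null;  python3 st.py -118,240,112; python3 look.py
```

```text
t40.1 W [438.6  13.1 118.4] tun(x,y) [-87.4 145.3] twist needed -0.001 F [ 0.2  0.2 -2.3] w 13.9 q [ 0.    0.15  2.32 -0.07  0.62 -1.41]
  toolz [ 0.057 -0.042 -0.998] in tool->tun tilt (y_t,x_t) [-0.036  0.061]
 to -118,240,112 dx 0.948 dy -0.309 dz 0.011
red 10 W [ 575.1 -323. ] t [  83.6 -174.7] 
red 17 W [491.5 364. ] t [-71.4 499.7] 
blue 5 W [591.8 -90.6] t [75.9 58.1] 
base 161 W [ 697.8 -373.2] t [ 210.8 -211.8] rect c [ 214.1 -216.6] [48. 62.] ang 42
base 256 W [ 574.5 -318.6] t [  82.5 -170.4] rect c [  83.9 -165.2] [84. 44.] ang 89
base 228 W [494.1 162.7] t [-47.8 299.8] rect c [-47.1 300.3] [40. 60.] ang 90
```

```bash
python3 -m inch '[[-1,0.15,-0.06,0,0],[-1,0.2,-0.08,0,0],[-1,0.25,-0.09,0,0],[-1,0.25,-0.09,0,0],[-1,0.25,0,-0.01,0],[-1,0.25,0,-0.01,0],[-1,0.25,0,-0.01,0],[-1,0.2,0,-0.01,0],[-1,0.1,0,0,0],[-1,0,0,0,0]]'>/dev/null; python3 st.py -82,439,112
```

```text
t41.1 W [427.7 211.7 113.6] tun(x,y) [-119.   341.7] twist needed -0.003 F [ 0.2  0.3 -2.3] w 13.8 q [ 0.44  0.22  2.24 -0.1   0.65 -0.94]
  toolz [ 0.059 -0.042 -0.997] in tool->tun tilt (y_t,x_t) [-0.035  0.063]
 to -82,439,112 dx 0.974 dy 0.367 dz 0.005
```

```bash
python3 -m inch '[[-1,0.15,0.03,0,0],[-1,0.22,0.08,0,0],[-1,0.22,0.1,0,0],[-1,0.22,0.1,0,0],[-1,0.1,0.05,0,0],[-1,0.05,0.01,0,0],[-1,0,0,0,0]]'>/dev/null; python3 st.py -82,439,88;python3 wl.py pics/w17.png
```

```text
t41.9 W [477.  303.9 111.5] tun(x,y) [-79.6 438.4] twist needed -0.008 F [-0.   0.4 -1.8] w 13.7 q [ 0.56  0.35  2.06 -0.1   0.71 -0.83]
  toolz [ 0.056 -0.043 -0.997] in tool->tun tilt (y_t,x_t) [-0.037  0.061]
 to -82,439,88 dx 0.014 dy -0.038 dz 0.232
red [242, 214, 27, 54, 1312] top@98 [-78.8 436.6] mid77 [-66.4 435.7]
red [337, 215, 36, 46, 950] top@98 [-81.8 498.7] mid77 [-69.8 506.2]
blue [76, 228, 33, 33, 607] top@98 [-67.9 321.6] mid77 [-54.  305.3]
blue [469, 233, 26, 26, 407] top@98 [-69.5 608.4] mid77 [-55.8 630.5]
blue [99, 284, 9, 7, 48] top@98 [-31.9 319. ] mid77 [-13.2 302.4]
```

View pics/w17.png

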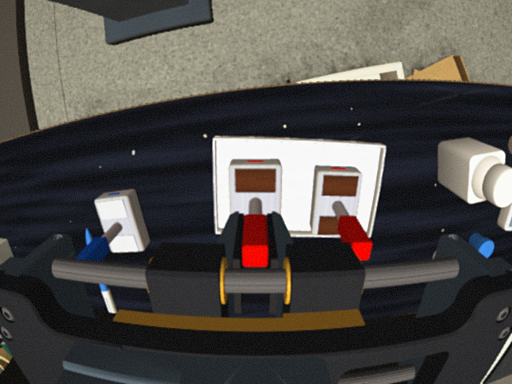

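```bash
python3 - <<'E'
from st import *
f=np.load("wl.npz");K,E=f["K"],f["E"]
for n,u,v,z in(("e1 nearL",317,168,28),("e1 nearR",360,170,28),("tray near",213,138,12),("tray nearL",385,145,12),("tray farL corner",376,240,12),("e1 far",350,235,28)): print(n,t(wz(u,v,z,K,E)).round(1))
E
python3 -m inch '[[-1,0.01,-0.03,0.05,0],[-1,0,-0.01,0.05,0],[-1,0,0,0.05,0],[-1,0,0,0.04,0],[-1,0,0,0,0],[-1,0,0,0,0]]'>/dev/null; python3 st.py -82,439,86
```

```text
e1 nearL [-105.2  484.1]
e1 nearR [-104.1  520.5]
tray near [-126.4  398.8]
tray nearL [-122.6  547.4]
tray farL corner [-28.1 552.4]
e1 far [-43.6 518.8]
t42.5 W [471.9 301.6  89.9] tun(x,y) [-84.4 435.6] twist needed -0.01 F [ 0.2  0.2 -1.4] w 13.7 q [ 0.56  0.38  2.08 -0.11  0.67 -0.82]
  toolz [ 0.054 -0.045 -0.998] in tool->tun tilt (y_t,x_t) [-0.039  0.059]
 to -82,439,86 dx 0.035 dy 0.021 dz 0.039
```

```bash
python3 -m inch '[[-1,0,0,0.01,0],[-0.2,0,0,0,0],[-0.2,0,0,0,0],[-0.2,0,0,0,0],[-0.2,0,0,0,0],[-0.2,0,0,-0.1,0],[-0.2,0,0,-0.2,0],[-0.2,0,0,-0.2,0],[-0.2,0,0,-0.15,0],[-0.2,0,0,0,0]]'>/dev/null; python3 st.py  -46,301,150; python3 wl.py pics/w18.png
```

```text
t43.5 W [469.2 305.2 159.7] tun(x,y) [-87.5 439. ] twist needed -0.01 F [ 0.9  0.1 -0.8] w 36.7 q [ 0.56  0.26  2.06 -0.09  0.79 -0.83]
  toolz [ 0.056 -0.044 -0.997] in tool->tun tilt (y_t,x_t) [-0.038  0.06 ]
 to -46,301,150 dx -1.371 dy 0.417 dz 0.174
red [240, 183, 21, 33, 572] top@98 [-94.8 431.8] mid77 [-86.2 430.6]
red [325, 200, 27, 36, 675] top@98 [-78.8 499.8] mid77 [-68.5 505.5]
blue [100, 216, 31, 47, 779] top@98 [-56.9 311.2] mid77 [-44.4 297.6]
blue [448, 221, 24, 21, 298] top@98 [-63.5 623.2] mid77 [-51.7 641.5]
```

```bash
python3 -m inch '[[0.5,-0.15,0.04,0.02,0],[0.5,-0.25,0.08,0.02,0],[0.5,-0.25,0.08,0.02,0],[0.5,-0.25,0.08,0.02,0],[0.5,-0.25,0.08,0.02,0],[0.5,-0.12,0.04,0.02,0],[0.5,-0.06,0.01,0.02,0],[0.5,-0.02,0,0,0],[0.5,0,0,0,0]]'>/dev/null; python3 st.py  -46,301,85; python3 wl.py pics/w19.png
```

```text
t44.5 W [492.5 155.6 146. ] tun(x,y) [-48.7 292.6] twist needed -0.009 F [ 1.4  0.3 -0.2] w 68.4 q [ 0.29  0.22  2.16 -0.09  0.74 -1.11]
  toolz [ 0.047 -0.048 -0.998] in tool->tun tilt (y_t,x_t) [-0.042  0.052]
 to -46,301,85 dx 0.109 dy -0.006 dz 0.607
red [414, 148, 37, 29, 677] top@98 [-92.  420.5] mid77 [-86.8 433.9]
red [473, 168, 38, 30, 668] top@98 [-76.9 488.1] mid77 [-70.  508.8]
blue [216, 193, 12, 69, 137] top@98 [-40.4 266.3] mid77 [-29.5 262.8]
blue [260, 192, 22, 37, 575] top@98 [-53.2 300.5] mid77 [-43.8 300.8]
blue [214, 197, 6, 65, 89] top@98 [-40.9 260.5] mid77 [-30.2 256.4]
```

```bash
python3 -m inch '[[0.5,0.09,0.02,0.08,0],[0.5,0.03,0.02,0.13,0],[0.5,0.01,0.01,0.13,0],[0.5,0.01,0.01,0.13,0],[0.5,0.01,0,0.08,0],[0.5,0,0,0.03,0],[0.5,0,0,0,0]]'>/dev/null; python3 st.py  -43,303,85
```

```text
t45.2 W [502.9 170.6  81.1] tun(x,y) [-39.9 308.6] twist needed -0.004 F [ 0.3  0.4 -0. ] w 68.6 q [ 0.31  0.36  2.14 -0.1   0.62 -1.07]
  toolz [ 0.046 -0.048 -0.998] in tool->tun tilt (y_t,x_t) [-0.043  0.051]
 to -43,303,85 dx -0.058 dy -0.029 dz -0.038
```

```bash
python3 -m inch '[[0.5,-0.055,-0.03,-0.035,0],[-1,0,0,0,0],[-1,0,0,0,0],[-1,0,0,0,0],[-1,0,0,0,0],[-1,0,0,0,0],[-1,0,0,0,0],[-1,0,0,0,0],[-1,0,0,0,0],[-1,0,0,0,0]]' >/dev/null;python3 st.py; python3 -m inch '[[-1,0,0,0,0],[-1,0,0,0,0],[-1,0,0,-0.05,0],[-1,0,0,0,0]]'>/dev/null; python3 st.py -84,150,90 -84,0,90; python3 wl.py pics/w20.png
```

```text
t46.2 W [500.1 165.7  87.2] tun(x,y) [-42.1 303.4] twist needed -0.005 F [-1.8  3.1  2. ] w 14.6 q [ 0.3   0.34  2.15 -0.1   0.62 -1.08]
  toolz [ 0.049 -0.046 -0.998] in tool->tun tilt (y_t,x_t) [-0.041  0.054]
t46.6 W [499.3 165.6  92. ] tun(x,y) [-43.  303.3] twist needed -0.005 F [-0.3 -0.5 -2.3] w 13.6 q [ 0.3   0.33  2.15 -0.1   0.63 -1.08]
  toolz [ 0.048 -0.047 -0.998] in tool->tun tilt (y_t,x_t) [-0.042  0.053]
 to -84,150,90 dx -1.533 dy -0.406 dz 0.062
 to -84,0,90 dx -3.031 dy -0.402 dz 0.125
red [435, 157, 52, 40, 1233] top@98 [-92.6 418.5] mid77 [-86.4 435.2]
red [501, 181, 11, 23, 193] top@98 [-83.8 461.7] mid77 [-76.2 485. ]
blue [192, 208, 13, 37, 351] top@98 [-61.1 271.5] mid77 [-50.  265.9]
blue [241, 216, 28, 53, 1331] top@98 [-52.6 302.2] mid77 [-40.3 301.2]
```

```bash
python3 -m inch '[[-1,0,-0.08,-0.05,0],[-1,0,-0.15,-0.04,0],[-1,0,-0.15,0,0],[-1,-0.15,-0.03,0,0],[-1,-0.25,0,0.01,0],[-1,-0.25,0,0.01,0],[-1,-0.25,0,0.01,0],[-1,-0.25,0,0.01,0],[-1,-0.25,0,0.01,0],[-1,-0.2,0,0.01,0]]'>/dev/null; python3 st.py -86,0,92;  python3 -m inch '[[-1,-0.25,0,0.01,0],[-1,-0.25,0,0.01,0],[-1,-0.25,0,0.01,0],[-1,-0.25,0,0.01,0],[-1,-0.2,0,0.01,0],[-1,-0.1,0,0,0],[-1,-0.05,0,0,0],[-1,0,0,0,0]]'>/dev/null; python3 st.py -86,2,91; python3 wl.py pics/w21.png;python3 look.py
```

```text
t47.6 W [429.5   5.7  99.5] tun(x,y) [-95.6 136.9] twist needed 0.003 F [ 1.   0.5 -2.8] w 14.0 q [-0.01  0.18  2.34 -0.09  0.58 -1.41]
  toolz [ 0.047 -0.048 -0.998] in tool->tun tilt (y_t,x_t) [-0.042  0.051]
 to -86,0,92 dx -1.365 dy 0.088 dz 0.138
t48.5 W [ 407.5 -135.9  100.4] tun(x,y) [-102.7   -6.2] twist needed 0.001 F [-0.2 -0.1 -2.9] w 13.9 q [-0.36  0.17  2.34 -0.05  0.57 -1.78]
  toolz [ 0.046 -0.048 -0.998] in tool->tun tilt (y_t,x_t) [-0.043  0.051]
 to -86,2,91 dx 0.086 dy 0.162 dz 0.099
blue [241, 216, 28, 53, 1161] top@98 [-108.7   -7.6] mid77 [-96.6  -8.6]
red 10 W [ 575.1 -323. ] t [  83.6 -174.7] 
red 17 W [491.5 364. ] t [-71.4 499.7] 
red 15 W [468.8 294.2] t [-86.8 428. ] 
blue 5 W [591.8 -90.6] t [75.9 58.1] 
base 164 W [ 698.1 -373.3] t [ 211.1 -211.9] rect c [ 214.1 -216.6] [48. 62.] ang 42
base 256 W [ 574.5 -318.6] t [  82.5 -170.4] rect c [  83.9 -165.2] [84. 44.] ang 89
```

View pics/w21.png

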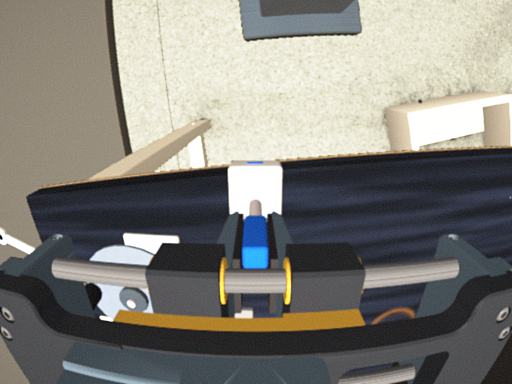

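```bash
python3 -m inch '[[-1,0.06,0.08,0.05,0],[-1,0.03,0.1,0.05,0],[-1,0,0.1,0.01,0],[-1,0,0.1,0.01,0],[-1,0,0.1,0.01,0],[-1,0,0.05,0,0],[-1,0,0,0,0]]'>/dev/null; python3 st.py 156,2,88.5; python3 wl.py pics/w22.png; python3 look.py|grep blue
```

```text
t49.2 W [ 468.3 -129.8   88.3] tun(x,y) [-42.9   6.2] twist needed 0.006 F [ 0.3 -0.6 -2.3] w 13.7 q [-0.3   0.28  2.24 -0.06  0.57 -1.72]
  toolz [ 0.046 -0.048 -0.998] in tool->tun tilt (y_t,x_t) [-0.043  0.051]
 to 156,2,88.5 dx -0.050 dy 1.986 dz 0.101
blue [477, 211, 17, 44, 172] top@98 [-57.7 150.3] mid77 [-45.9 172. ]
blue [241, 216, 28, 53, 1015] top@98 [-57.5   5.2] mid77 [-45.7   4.4]
blue 6 W [593.  -90.9] t [77.1 58. ]
```

```bash
python3 -m inch '[[-1,-0.03,0,0,0],[-1,-0.01,0,0,0],[-1,0,0.08,0.004,0],[-1,0,0.12,0.006,0],[-1,0,0.12,0.006,0],[-1,0,0.12,0.006,0],[-1,0,0.12,0.006,0],[-1,0,0.06,0.003,0],[-1,0,0,0,0]]'>/dev/null; python3 st.py 156,2,88.5; python3 wl.py pics/w23.png; python3 look.py|grep blue
```

```text
t50.2 W [ 534.5 -141.2   88.5] tun(x,y) [24.1  1.9] twist needed 0.005 F [-0.4  0.1 -2.6] w 13.6 q [-0.29  0.36  2.11 -0.06  0.61 -1.71]
  toolz [ 0.046 -0.048 -0.998] in tool->tun tilt (y_t,x_t) [-0.043  0.051]
 to 156,2,88.5 dx -0.002 dy 1.317 dz 0.068
blue [487, 148, 25, 80, 323] top@98 [-20.7 148.3] mid77 [-13.6 170.4]
blue [241, 216, 28, 53, 989] top@98 [9.3 0.9] mid77 [21.2  0. ]
blue 5 W [595.  -93.9] t [79.4 55.2]
```

```bash
python3 -m inch '[[-1,0,0.08,0.004,0],[-1,0,0.12,0.006,0],[-1,0,0.12,0.006,0],[-1,0,0.12,0.006,0],[-1,0,0.12,0.006,0],[-1,0,0.06,0.003,0],[-1,0,0,0,0]]'>/dev/null; python3 st.py 156,2,88.5; python3 wl.py pics/w24.png; python3 -m inch '[[-1,0,0.08,0.004,0],[-1,0,0.12,0.006,0],[-1,0,0.12,0.006,0],[-1,0,0.12,0.006,0],[-1,0,0.06,0.003,0],[-1,0,0,0,0]]'>/dev/null; python3 st.py 157,2,87; python3 wl.py pics/w25.png;python3 look.py|grep blue
```

```text
t51.0 W [ 600.4 -147.8   88.3] tun(x,y) [90.4  2.1] twist needed 0.005 F [-0.2  0.1 -2.5] w 14.0 q [-0.27  0.44  1.98 -0.06  0.67 -1.69]
  toolz [ 0.046 -0.048 -0.998] in tool->tun tilt (y_t,x_t) [-0.043  0.05 ]
 to 156,2,88.5 dx -0.003 dy 0.655 dz 0.031
red [13, 200, 46, 37, 810] top@98 [  70.9 -142. ] mid77 [  82.  -165.2]
blue [502, 98, 10, 68, 205] top@98 [ 13.1 146.4] mid77 [ 15.2 168.2]
blue [332, 207, 38, 49, 1097] top@98 [69.5 50.6] mid77 [80.4 57.4]
blue [241, 216, 28, 53, 1192] top@98 [77.6  1.1] mid77 [89.7  0.2]
t51.7 W [ 653.8 -153.3   88.1] tun(x,y) [144.    2.3] twist needed 0.005 F [-0.1 -0.3 -2.5] w 13.9 q [-0.25  0.51  1.87 -0.05  0.71 -1.68]
  toolz [ 0.045 -0.047 -0.998] in tool->tun tilt (y_t,x_t) [-0.043  0.049]
 to 157,2,87 dx -0.003 dy 0.129 dz 0.017
red [0, 140, 48, 31, 806] top@98 [  81.9 -140.9] mid77 [  86.3 -164. ]
blue [339, 124, 45, 38, 1116] top@98 [77.5 50.9] mid77 [81.2 57.8]
blue [241, 216, 28, 53, 1283] top@98 [131.7   1.3] mid77 [143.9   0.5]
```

```bash
python3 -m inch '[[-1,0,0.08,0.008,0],[-1,0,0.04,0.006,0],[-1,0,0,0,0],[-1,0,0,0.01,0],[-1,0,0,0,0],[0,0,0,0,0],[0,0,0,0,0],[0,0,0,0,0],[0,0,0,0,0],[0,0,0,0,0]]'>/dev/null; python3 st.py;python3 -m inch '[[0,0,0,-0.1,0],[0,0,0,-0.2,0],[0,0,0,-0.2,0],[0,0,0,-0.15,0],[0,0,-0.15,0,0],[0,0,-0.25,0,0],[0,0,-0.25,0,0],[0,0,-0.2,0,0],[0,0,0,0,0]]'>/dev/null;python3 st.py -35,-155,160; python3 wl.py pics/w26.png; python3 look.py pics/top5.png
```

```text
t52.8 W [ 663.  -154.7   88.2] tun(x,y) [153.4   1.9] twist needed 0.004 F [0.1 0.6 0.3] w 45.6 q [-0.25  0.52  1.84 -0.05  0.72 -1.68]
  toolz [ 0.042 -0.048 -0.998] in tool->tun tilt (y_t,x_t) [-0.043  0.047]
t53.7 W [ 573.9 -142.6  156.7] tun(x,y) [63.4  4.6] twist needed 0.005 F [-0.6  0.1  0.5] w 45.4 q [-0.27  0.3   2.02 -0.05  0.77 -1.7 ]
  toolz [ 0.046 -0.048 -0.998] in tool->tun tilt (y_t,x_t) [-0.043  0.05 ]
 to -35,-155,160 dx -1.593 dy -0.989 dz -0.014
red [65, 199, 34, 31, 500] top@98 [  72.4 -152.9] mid77 [  82.7 -169.7]
blue [463, 102, 14, 71, 205] top@98 [ -4.8 172.6] mid77 [ -2.5 189.5]
blue [461, 156, 4, 16, 36] top@98 [ 20.9 169.8] mid77 [ 25.9 186.4]
blue [312, 204, 23, 35, 410] top@98 [68.3 51.3] mid77 [78.2 55.6]
blue [246, 262, 13, 7, 76] top@98 [113.   -1.3] mid77 [127.5  -2.4]
blue [243, 293, 16, 7, 44] top@98 [146.9  -3. ] mid77 [164.9  -4.3]
red 10 W [ 575.1 -323. ] t [  83.6 -174.7] 
red 17 W [491.5 364. ] t [-71.4 499.7] 
red 14 W [468.2 294.4] t [-87.3 428.2] 
base 173 W [ 698.  -373.7] t [ 211.  -212.3] rect c [ 214.6 -214.3] [54. 57.] ang 86
base 121 W [698.  -93.3] t [181.8  66.6] rect c [174.9  61.4] [45. 51.] ang 83
base 264 W [ 483.9 -295.4] t [ -10.1 -156.8] rect c [  -5.9 -172.9] [96. 73.] ang 9
```

```bash
python3 -m inch '[[0.5,-0.1,-0.1,0,0],[0.5,-0.2,-0.15,0,0],[0.5,-0.25,-0.15,0,0],[0.5,-0.25,-0.15,0,0],[0.5,-0.25,-0.15,0,0],[0.5,-0.25,-0.15,0,0],[0.5,-0.15,-0.08,0,0],[0.5,-0.08,-0.03,0,0],[0.5,0,0,0,0]]'>/dev/null;python3 st.py -35,-155.5,125; python3 look.py pics/top6.png | grep -v base; python3 wl.py pics/w27.png
```

```text
t54.7 W [ 464.3 -295.4  160.8] tun(x,y) [ -29.6 -158.9] twist needed 0.007 F [-0.1 -0.6  0.5] w 68.6 q [-0.6   0.23  2.11 -0.02  0.74 -2.06]
  toolz [ 0.052 -0.051 -0.997] in tool->tun tilt (y_t,x_t) [-0.045  0.057]
 to -35,-155.5,125 dx 0.050 dy -0.074 dz 0.352
red 9 W [ 574.3 -322.7] t [  82.7 -174.5] 
red 17 W [491.5 364. ] t [-71.4 499.7] 
red 14 W [468.2 294.4] t [-87.3 428.2] 
blue 8 W [ 648.2 -157.5] t [138.9  -2.5] 
red [231, 294, 15, 22, 290] top@98 [  68.8 -177.9] mid77 [  88.1 -180.4]
```

```bash
python3 - <<'E'
from st import *
p=cv2.imread("pics/top6.png"); s,d,K,E=cam("scene"); cv2.imwrite("pics/sc6.png",s); np.savez("sc6.npz",K=K,E=E)
a=cv2.resize(p[135:215,280:350],None,fx=5,fy=5,interpolation=cv2.INTER_CUBIC)
b=cv2.resize(s[195:275,250:350],None,fx=4,fy=4,interpolation=cv2.INTER_CUBIC)
c=cv2.resize(p[195:235,140:200],None,fx=3,fy=3,interpolation=cv2.INTER_CUBIC)
o=np.zeros((560,760,3),np.uint8); o[:400,:350]=a; o[:320,352:752]=b; o[420:540,:180]=c
e=s[140:230,150:250]; o[325:505,400:600]=cv2.resize(e,(200,180),interpolation=cv2.INTER_CUBIC)
cv2.imwrite("pics/cmp.png",o)
E
```

```text
(no output)
```

View pics/cmp.png

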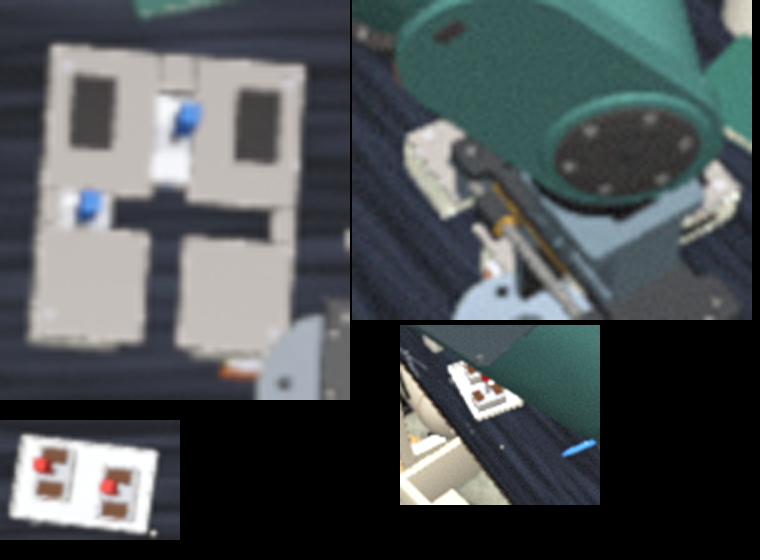

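```bash
python3 - <<'E'
from st import *
c=ctrl.calibration("top");K,E=np.array(c["mtx"]),np.array(c["extrinsics"])
f=lambda u,v,z:t(onz(280+(u+.5)/5-.5,135+(v+.5)/5-.5,z,K,E)[:2]).round(1)
print("far front edge",f(168,186,26),"stem base?",f(180,135,40),"grip",f(189,108,98),f(181,133,56)); print("left grip",f(90,192,98),"left carriage edge R",f(110,212,26)); print("roof far end",f(178,50,40),"cross slot",f(200,200,40),f(200,240,40))
E
python3 st.py 156,2,160
```

```text
far front edge [109.3  -1.4] stem base? [141.6  -5.5] grip [145.5  -3. ] [139.   -4.1]
left grip [84.9 56.4] left carriage edge R [88.1 36. ]
roof far end [199.8  -0.3] cross slot [ 98.6 -21.6] [ 71.6 -23.3]
t54.9 W [ 464.9 -294.   160.6] tun(x,y) [ -29.2 -157.4] twist needed 0.01 F [ 1.5 -0.2  0.1] w 68.5 q [-0.6   0.23  2.11 -0.02  0.74 -2.06]
  toolz [ 0.052 -0.051 -0.997] in tool->tun tilt (y_t,x_t) [-0.045  0.057]
 to 156,2,160 dx 1.581 dy 1.862 dz 0.040
```

```bash
python3 -m inch '[[0.3,0.1,0.1,0,0],[0.3,0.2,0.2,0.005,0],[0.3,0.25,0.25,0.01,0],[0.3,0.25,0.25,0.01,0],[0.3,0.25,0.25,0.01,0],[0.3,0.25,0.25,0.01,0],[0.3,0.15,0.2,0.01,0],[0.3,0.05,0.1,0,0],[0.3,0,0.05,0,0],[0.3,0,0,0,0]]'>/dev/null;python3 st.py 143,-2,85; python3 wl.py pics/w28.png
```

```text
t55.9 W [ 656.8 -142.9  157.2] tun(x,y) [146.   12.9] twist needed 0.02 F [-0.4 -0.2  0.3] w 59.3 q [-0.24  0.41  1.86 -0.05  0.81 -1.68]
  toolz [ 0.053 -0.05  -0.997] in tool->tun tilt (y_t,x_t) [-0.044  0.058]
 to 143,-2,85 dx -0.116 dy -0.074 dz 0.725
red [43, 122, 39, 22, 494] top@98 [  84.3 -152.3] mid77 [  87.4 -169.8]
blue [466, 33, 12, 72, 287] top@98 [ 24.5 174.4] mid77 [ 21.5 190.7]
blue [309, 110, 25, 24, 280] top@98 [77.6 51.7] mid77 [80.  55.3]
blue [231, 181, 19, 32, 401] top@98 [134.3  -1.3] mid77 [142.5  -3.2]
```

```bash
python3 -m inch '[[0.3,-0.09,-0.03,0.08,0.02],[0.3,-0.02,0,0.14,0],[0.3,0,0,0.14,0],[0.3,0,0,0.14,0],[0.3,0,0,0.12,0],[0.3,0,0,0.05,0],[0.3,0,0,0,0]]'>/dev/null;python3 st.py 144,-1,86
```

```text
t56.6 W [ 651.9 -160.7   82.8] tun(x,y) [143.   -5.3] twist needed -0.007 F [-0.1 -0.9 -0.6] w 59.2 q [-0.26  0.52  1.87 -0.05  0.7  -1.68]
  toolz [ 0.049 -0.049 -0.998] in tool->tun tilt (y_t,x_t) [-0.044  0.054]
 to 144,-1,86 dx 0.042 dy 0.012 dz -0.033
```

```bash
python3 -m inch '[[0.3,0.04,0.01,-0.03,0],[-1,0,0,0,0],[-1,0,0,0,0],[-1,0,0,0,0],[-1,0,0,0,0],[-1,0,0,0,0],[-1,0,0,0,0],[-1,0,0,0,0],[-1,0,0,0,0],[-1,0,0,0,0]]'>/dev/null;python3 -m inch '[[-1,0,0.05,0,0],[-1,0,0.08,0.003,0],[-1,0,0.03,0.002,0],[-1,0,0,0,0],[-1,0,0,0,0]]'>/dev/null;python3 st.py 158,0,86;python3 wl.py pics/w29.png
```

```text
t58.1 W [ 670.4 -158.    90. ] tun(x,y) [161.1  -0.6] twist needed -0.006 F [-0.6 -0.   1.7] w 13.9 q [-0.25  0.53  1.83 -0.05  0.72 -1.67]
  toolz [ 0.049 -0.05  -0.998] in tool->tun tilt (y_t,x_t) [-0.044  0.054]
 to 158,0,86 dx 0.008 dy -0.033 dz 0.038
red [0, 121, 49, 28, 811] top@98 [  85.4 -141.6] mid77 [  87.8 -164.3]
blue [343, 94, 47, 33, 994] top@98 [79.4 50.9] mid77 [80.8 57.9]
blue [241, 211, 28, 58, 1471] top@98 [148.7  -1.6] mid77 [160.9  -2.6]
```

```bash
python3 -m inch '[[0.2,0,0,0,0],[0.2,0,0,0,0],[0.2,0,0,0,0],[0.2,0,0,0,0],[0.2,0,0,0,0],[0.2,0,0,0,0],[0.2,0,0,-0.1,0],[0.2,0,0,-0.15,0],[0.2,0,0,-0.2,0],[0.2,0,0,-0.2,0]]'>/dev/null;python3 st.py;python3 wl.py pics/w30.png;python3 -m inch '[[0.2,0,0,0,0],[0.2,-0.1,-0.1,0,0],[0.2,-0.2,-0.2,0,0],[0.2,-0.25,-0.25,0,0],[0.2,-0.25,-0.25,0,0],[0.2,-0.25,-0.25,0,0],[0.2,-0.25,-0.25,0,0],[0.2,-0.15,-0.25,0,0],[0.2,-0.05,-0.15,0,0],[0.5,0,-0.1,0,0]]'>/dev/null;python3 st.py -35,-155.5,125; python3 look.py pics/top7.png | grep -v base; python3 wl.py pics/w31.png
```

```text
t59.1 W [ 665.  -154.3  156.4] tun(x,y) [155.3   2.5] twist needed -0.006 F [-0.2  0.6  0.7] w 54.5 q [-0.25  0.43  1.83 -0.05  0.83 -1.68]
  toolz [ 0.044 -0.049 -0.998] in tool->tun tilt (y_t,x_t) [-0.044  0.049]
red [49, 118, 39, 21, 499] top@98 [  85.9 -153.9] mid77 [  88.  -170.7]
blue [472, 23, 10, 72, 247] top@98 [ 23.5 172.3] mid77 [ 19.2 189.3]
blue [472, 76, 3, 17, 47] top@98 [ 49.5 169.6] mid77 [ 47.9 186.3]
blue [320, 99, 27, 21, 292] top@98 [78.7 50.7] mid77 [80.1 55.1]
blue [241, 177, 18, 31, 380] top@98 [139.2  -4.6] mid77 [146.8  -5.9]
t60.2 W [ 458.9 -289.2  156.1] tun(x,y) [ -35.6 -153.3] twist needed -0.005 F [-0.1  0.4  1.1] w 60.1 q [-0.6   0.23  2.12 -0.02  0.73 -2.05]
  toolz [ 0.048 -0.048 -0.998] in tool->tun tilt (y_t,x_t) [-0.043  0.052]
 to -35,-155.5,125 dx -0.009 dy -0.011 dz 0.312
red 9 W [ 574.3 -322.7] t [  82.7 -174.5] 
red 17 W [491.5 364. ] t [-71.4 499.7] 
red 14 W [468.2 294.4] t [-87.3 428.2] 
blue 7 W [ 651.6 -160.3] t [142.6  -4.9] 
red [226, 294, 16, 24, 321] top@98 [  58.1 -175.8] mid77 [  77.4 -178.8]
```

```bash
python3 - <<'E'
from st import *
c=ctrl.calibration("top");K,E=np.array(c["mtx"]),np.array(c["extrinsics"])
for n in("top6","top7"):
    g=cv2.cvtColor(cv2.imread(f"pics/{n}.png"),cv2.COLOR_BGR2GRAY).astype(np.float32)
    for y in(4,-1,-6):
        xs=np.arange(94,134,3); uv=np.array([proj([*w((x,y)),26],K,E) for x in xs],np.float32)
        print(n,y,dict(zip(xs.tolist(),cv2.remap(g,uv[:,:1],uv[:,1:],1)[:,0].astype(int).tolist())))
E
```

```text
top6 4 {94: 54, 97: 55, 100: 56, 103: 63, 106: 85, 109: 126, 112: 183, 115: 229, 118: 243, 121: 246, 124: 246, 127: 245, 130: 242, 133: 234}
top6 -1 {94: 53, 97: 55, 100: 56, 103: 59, 106: 77, 109: 119, 112: 178, 115: 223, 118: 241, 121: 246, 124: 247, 127: 246, 130: 243, 133: 235}
top6 -6 {94: 52, 97: 55, 100: 56, 103: 61, 106: 80, 109: 129, 112: 184, 115: 224, 118: 241, 121: 246, 124: 247, 127: 246, 130: 244, 133: 237}
top7 4 {94: 54, 97: 55, 100: 56, 103: 59, 106: 64, 109: 79, 112: 112, 115: 171, 118: 218, 121: 238, 124: 243, 127: 244, 130: 245, 133: 243}
top7 -1 {94: 53, 97: 56, 100: 56, 103: 55, 106: 58, 109: 71, 112: 102, 115: 160, 118: 212, 121: 237, 124: 246, 127: 247, 130: 246, 133: 245}
top7 -6 {94: 52, 97: 56, 100: 56, 103: 55, 106: 56, 109: 69, 112: 101, 115: 152, 118: 201, 121: 233, 124: 245, 127: 247, 130: 246, 133: 245}
```

```bash
python3 -m inch '[[-1,0.1,0.1,0,0],[-1,0.2,0.2,0,0],[-1,0.25,0.25,0.01,0],[-1,0.25,0.25,0.01,0],[-1,0.25,0.25,0.01,0],[-1,0.22,0.18,0.01,0],[-1,0.12,0.1,0.01,0],[-1,0.04,0.05,0,0],[-1,0,0,0,0],[-1,0,0,0,0]]'>/dev/null;python3 st.py 112,-4,72
```

```text
t61.3 W [ 628.  -146.7  152.6] tun(x,y) [117.7   6.1] twist needed 0.005 F [ 0.8 -0.3  0.4] w 0.1 q [-0.25  0.38  1.91 -0.05  0.79 -1.69]
  toolz [ 0.052 -0.049 -0.997] in tool->tun tilt (y_t,x_t) [-0.043  0.057]
 to 112,-4,72 dx -0.066 dy -0.103 dz 0.805
```

```bash
python3 -m inch '[[-1,-0.07,-0.08,0.03,0],[-1,0,-0.02,0.12,0],[-1,0,0,0.15,0],[-1,0,0,0.15,0],[-1,0,0,0.15,0],[-1,0,0,0.12,0],[-1,0,0,0.05,0],[-1,0,0,0.02,0],[-1,0,0,0,0]]'>/dev/null;python3 st.py 112,-4,70; python3 wl.py pics/w32.png
```

```text
t62.2 W [ 617.3 -159.9   64.5] tun(x,y) [108.5  -8.1] twist needed 0.0 F [0.2 0.1 0.1] w 0.4 q [-0.28  0.51  1.94 -0.06  0.64 -1.7 ]
  toolz [ 0.048 -0.048 -0.998] in tool->tun tilt (y_t,x_t) [-0.043  0.053]
 to 112,-4,70 dx 0.039 dy 0.038 dz -0.055
red [0, 190, 47, 42, 955] top@98 [  71.5 -135.9] mid77 [  81.7 -161.1]
blue [360, 193, 52, 57, 1975] top@98 [72.1 48.7] mid77 [82.4 58.5]
blue [248, 313, 12, 4, 37] top@98 [125.5  -8.6] mid77 [146.   -9.6]
```

```bash
python3 -m inch '[[-1,0.045,0.03,-0.05,0],[-1,0,0.05,0,0],[-1,0,0.06,0.002,0],[-1,0,0.05,0.002,0],[-1,0,0.04,0.002,0],[-1,0,0,0,0]]'>/dev/null;python3 st.py 134,-3,68; python3 look.py pics/top8.png | grep blue
```

```text
t62.9 W [ 642.5 -157.2   72.8] tun(x,y) [133.2  -2.7] twist needed 0.001 F [-8.1  0.3  5.2] w 0.5 q [-0.26  0.52  1.89 -0.06  0.67 -1.69]
  toolz [ 0.048 -0.048 -0.998] in tool->tun tilt (y_t,x_t) [-0.043  0.052]
 to 134,-3,68 dx -0.000 dy 0.005 dz 0.048
```

```bash
python3 -m inch '[[-1,0,-0.05,0,0],[-1,0,-0.05,-0.02,0],[-1,0,0,-0.12,0],[-1,0,0,-0.2,0],[-1,0,0,-0.2,0],[-1,0,0,-0.2,0],[-1,0,0,-0.1,0],[-1,0,0,0,0]]'>/dev/null;python3 st.py -35,-155.5,155; python3 wl.py pics/w33.png; python3 -m inch '[[0.2,-0.1,-0.1,0,0],[0.2,-0.2,-0.2,0,0],[0.2,-0.25,-0.22,0,0],[0.2,-0.25,-0.22,0,0],[0.2,-0.25,-0.22,0,0],[0.2,-0.25,-0.22,0,0],[0.2,-0.15,-0.15,0,0],[0.2,-0.05,-0.1,0,0],[0.5,0,0,0,0]]'>/dev/null;python3 st.py -35,-155.5,125; python3 look.py pics/top8.png | grep -v base
python3 - <<'E'
from st import *
c=ctrl.calibration("top");K,E=np.array(c["mtx"]),np.array(c["extrinsics"])
for n in("top8",):
    g=cv2.cvtColor(cv2.imread(f"pics/{n}.png"),cv2.COLOR_BGR2GRAY).astype(np.float32)
    for y in(4,-1,-6):
        xs=np.arange(103,142,3); uv=np.array([proj([*w((x,y)),26],K,E) for x in xs],np.float32)
        print(n,y,dict(zip(xs.tolist(),cv2.remap(g,uv[:,:1],uv[:,1:],1)[:,0].astype(int).tolist())))
E
```

```text
t63.7 W [ 628.8 -152.1  162.9] tun(x,y) [119.    0.9] twist needed 0.0 F [-0.8 -0.1 -0.5] w 0.7 q [-0.26  0.37  1.91 -0.05  0.8  -1.69]
  toolz [ 0.051 -0.049 -0.997] in tool->tun tilt (y_t,x_t) [-0.043  0.056]
 to -35,-155.5,155 dx -1.560 dy -1.545 dz 0.060
red [60, 149, 36, 25, 481] top@98 [  80.7 -154.7] mid77 [  86.  -170.9]
blue [467, 54, 13, 71, 270] top@98 [ 16.4 172.3] mid77 [ 15.2 189.1]
blue [319, 141, 26, 26, 355] top@98 [74.5 50.8] mid77 [79.2 55.3]
blue [250, 212, 11, 33, 93] top@98 [136.9  -3.3] mid77 [147.9  -4.2]
t64.7 W [ 456.6 -290.9  152.5] tun(x,y) [ -37.7 -155.2] twist needed 0.001 F [0.6 0.5 0.3] w 60.0 q [-0.6   0.23  2.12 -0.02  0.73 -2.06]
  toolz [ 0.04  -0.044 -0.998] in tool->tun tilt (y_t,x_t) [-0.039  0.045]
 to -35,-155.5,125 dx 0.007 dy 0.015 dz 0.276
red 9 W [ 574.3 -322.7] t [  82.7 -174.5] 
red 17 W [491.5 364. ] t [-71.4 499.7] 
red 14 W [468.2 294.4] t [-87.3 428.2] 
blue 7 W [ 651.6 -160.3] t [142.6  -4.9] 
top8 4 {103: 59, 106: 65, 109: 78, 112: 111, 115: 167, 118: 214, 121: 237, 124: 243, 127: 245, 130: 245, 133: 243, 136: 236, 139: 222}
top8 -1 {103: 55, 106: 58, 109: 70, 112: 100, 115: 160, 118: 212, 121: 237, 124: 245, 127: 247, 130: 246, 133: 245, 136: 241, 139: 225}
top8 -6 {103: 55, 106: 56, 109: 66, 112: 97, 115: 155, 118: 206, 121: 236, 124: 245, 127: 247, 130: 246, 133: 245, 136: 240, 139: 221}
```

```bash
cp /dev/null /dev/null; python3 - <<'E'
from st import *
c=ctrl.calibration("top");K,E=np.array(c["mtx"]),np.array(c["extrinsics"])
for n in("top0","top8"):
    I=cv2.imread(f"pics/{n}.png"); g=cv2.cvtColor(I,cv2.COLOR_BGR2GRAY).astype(np.float32)
    for y in(4,-1,-6):
        xs=np.arange(106,190,4); uv=np.array([proj([*w((x,y)),26],K,E) for x in xs],np.float32)
        print(n,y,dict(zip(xs.tolist(),cv2.remap(g,uv[:,:1],uv[:,1:],1)[:,0].astype(int).tolist())))
# stem-vs-roof: bright patch beyond the stem
f=np.load("wl.npz"); print(t(wz(256,212+33,60,f["K"],f["E"])))
E
```

```text
top0 4 {106: 59, 110: 61, 114: 62, 118: 88, 122: 145, 126: 159, 130: 100, 134: 92, 138: 97, 142: 135, 146: 195, 150: 189, 154: 166, 158: 164, 162: 137, 166: 93, 170: 93, 174: 137, 178: 184, 182: 181, 186: 179}
top0 -1 {106: 53, 110: 56, 114: 57, 118: 78, 122: 137, 126: 171, 130: 105, 134: 92, 138: 97, 142: 136, 146: 193, 150: 169, 154: 121, 158: 84, 162: 75, 166: 78, 170: 93, 174: 124, 178: 168, 182: 181, 186: 181}
top0 -6 {106: 51, 110: 53, 114: 56, 118: 76, 122: 133, 126: 175, 130: 108, 134: 93, 138: 96, 142: 133, 146: 194, 150: 200, 154: 170, 158: 94, 162: 74, 166: 104, 170: 126, 174: 131, 178: 155, 182: 181, 186: 181}
top8 4 {106: 65, 110: 87, 114: 148, 118: 214, 122: 242, 126: 244, 130: 245, 134: 241, 138: 226, 142: 221, 146: 220, 150: 222, 154: 224, 158: 235, 162: 245, 166: 245, 170: 239, 174: 215, 178: 197, 182: 188, 186: 186}
top8 -1 {106: 58, 110: 79, 114: 139, 118: 212, 122: 243, 126: 247, 130: 246, 134: 244, 138: 231, 142: 211, 146: 197, 150: 203, 154: 210, 158: 223, 162: 237, 166: 243, 170: 239, 174: 212, 178: 195, 182: 189, 186: 188}
top8 -6 {106: 56, 110: 76, 114: 133, 118: 206, 122: 241, 126: 246, 130: 246, 134: 244, 138: 228, 142: 185, 146: 139, 150: 116, 154: 116, 158: 136, 162: 169, 166: 200, 170: 219, 174: 200, 178: 192, 182: 189, 186: 188}
[175.80077231  -3.89516785]cp: '/dev/null' and '/dev/null' are the same file
```

```bash
python3 -m inch '[[1,0,0.02,0.05,0],[1,0,0.01,0.1,0],[1,0,0,0.08,0],[1,0,0,0.03,0],[1,0,0,0,0]]'>/dev/null;python3 st.py -35,-155.5,88; python3 - <<'E'
from st import *
p,d,K,E=cam("wrist"); cv2.imwrite("pics/w34.png",p)
h=cv2.cvtColor(p,cv2.COLOR_BGR2HSV); m=(h[...,2]<45).astype(np.uint8); m[:180]=0;m[250:]=0;m[:,:225]=0;m[:,290:]=0
N,L,s,c=cv2.connectedComponentsWithStats(m)
for i in range(1,N):
    if s[i,4]>150: print(s[i],t(wz(*c[i],90,K,E)))
E
```

```text
t65.2 W [ 463.8 -290.2  123.6] tun(x,y) [ -30.6 -153.8] twist needed 0.006 F [-0.4  0.6  0.1] w 91.0 q [-0.6   0.29  2.12 -0.02  0.68 -2.05]
  toolz [ 0.041 -0.043 -0.998] in tool->tun tilt (y_t,x_t) [-0.039  0.045]
 to -35,-155.5,88 dx -0.003 dy -0.060 dz 0.354
[239 205  28  41 516] [ -35.81493421 -156.1948797 ]
```

```bash
python3 -m inch '[[0.3,0,-0.06,0.05,0],[0.3,0,0,0.1,0],[0.3,0,0,0.1,0],[0.3,0,0,0.06,0],[0.3,0,0,0.02,0],[0.3,0,0,0,0]]'>/dev/null;python3 st.py -35,-155,88
```

```text
t65.8 W [ 459.5 -291.2   88.9] tun(x,y) [ -34.8 -155.1] twist needed 0.005 F [-5.8  4.2 19.9] w 59.3 q [-0.6   0.35  2.13 -0.02  0.61 -2.06]
  toolz [ 0.042 -0.043 -0.998] in tool->tun tilt (y_t,x_t) [-0.038  0.046]
 to -35,-155,88 dx 0.002 dy -0.003 dz 0.009
```

```bash
python3 -m inch '[[0.3,0,0,-0.08,0],[-0.3,0,0,-0.05,0],[-0.3,0,0,0,0],[-0.3,0,0,0,0],[-0.3,0,0,0,0],[-0.3,0,0,0,0]]'>/dev/null;python3 st.py -35,-155,88;python3 -m inch '[[-0.3,0,0,0.05,0],[-0.3,0,0,0.05,0],[-0.3,0,0,0.01,0],[-0.3,0,0,0,0]]'>/dev/null;python3 st.py -35,-155,88
```

```text
t66.5 W [ 459.1 -290.7  102. ] tun(x,y) [ -35.2 -154.7] twist needed 0.005 F [0.7 0.2 0.2] w 32.0 q [-0.6   0.32  2.13 -0.02  0.63 -2.06]
  toolz [ 0.042 -0.043 -0.998] in tool->tun tilt (y_t,x_t) [-0.038  0.046]
 to -35,-155,88 dx 0.003 dy -0.005 dz 0.140
t66.8 W [ 459.3 -291.    89.3] tun(x,y) [ -35. -155.] twist needed 0.005 F [0.6 0.7 0.5] w 32.0 q [-0.6   0.35  2.13 -0.02  0.61 -2.06]
  toolz [ 0.041 -0.042 -0.998] in tool->tun tilt (y_t,x_t) [-0.038  0.045]
 to -35,-155,88 dx 0.001 dy -0.000 dz 0.013
```

```bash
python3 -m inch '[[-1,0,0,0,0],[-1,0,0,0,0],[-1,0,0,0,0],[-1,0,0,0,0],[-1,0,0,0,0]]'>/dev/null;python3 wh.py;python3 -m inch '[[-1,-0.013,0.145,0.006,0],[-1,0.038,0.141,0.008,0],[-1,0.084,0.12,0.009,0],[-1,0.12,0.084,0.009,0],[-1,0.141,0.038,0.007,0],[-1,0,0,0,0]]'>/dev/null;python3 wh.py
```

```text
t67.3 off [-10.8 -40.1] r 41.5 ang -105.1 turned cw 358.1 z 89.3 F [ 1.1 -2.1 -2.8] w 19.4 twist 0.004
t68.0 off [34.7  6.1] r 35.2 ang 10.0 turned cw 243.0 z 88.0 F [-4.8  0.8  4.2] w 19.6 twist 0.002
```

```bash
python3 -m inch '[[-1,0.137,-0.02,0,0],[-1,0.122,-0.074,0,0],[-1,0.08,-0.12,0,0],[-1,0.03,-0.144,0,0],[-1,-0.025,-0.144,0,0],[-1,0,0,0,0]]'>/dev/null;python3 wh.py
```

```text
t68.5 off [-17.2  42.5] r 45.9 ang 112.0 turned cw 141.0 z 88.2 F [ 0.3 -7.  -7.1] w 19.3 twist 0.004
```

```bash
python3 -m inch '[[-1,-0.1,-0.124,0,0],[-1,-0.125,-0.09,0,0],[-1,-0.139,-0.045,0,0],[-1,-0.146,0.005,0,0],[-1,-0.13,0.055,0,0],[-1,0,0,0,0]]'>/dev/null;python3 wh.py
```

```text
t69.2 off [-42.4 -19.5] r 46.6 ang -155.3 turned cw 48.3 z 88.3 F [3.1 0.8 1.6] w 19.0 twist 0.005
```

```bash
python3 -m inch '[[-1,-0.115,0.1,0,0],[-1,-0.08,0.12,0,0],[-1,-0.01,0.03,0,0],[-1,0,0,0,0]]'>/dev/null;python3 wh.py;python3 -m inch '[[-1,-0.015,0.05,0,0],[-1,0,0,0,0]]'>/dev/null;python3 wh.py
```

```text
t69.5 off [-14.3 -39.7] r 42.2 ang -109.8 turned cw 2.8 z 88.2 F [-1.3  0.   2.9] w 19.1 twist 0.002
t69.8 off [ -7.7 -40.6] r 41.4 ang -100.8 turned cw 353.8 z 88.2 F [-0.7  3.8  3.2] w 19.0 twist 0.002
```

```bash
python3 -m inch '[[-1,0,0.04,0,0],[-1,0,0.03,0,0]]'>/dev/null;python3 wh.py;python3 -m inch '[[-1,0,0,0,0],[-1,0,0,0,0]]'>/dev/null;python3 wh.py; python3 - <<'E'
from st import *
p,d,K,E=cam("wrist"); cv2.imwrite("pics/w35.png",p)
h=cv2.cvtColor(p,cv2.COLOR_BGR2HSV); m=((h[...,0]>=6)&(h[...,0]<18)&(h[...,1]>150)&(h[...,2]>120)).astype(np.uint8)
N,L,s,c=cv2.connectedComponentsWithStats(m)
for i in range(1,N):
    if s[i,4]>40:
        u0,v0,ww,hh=s[i,:4]; print(s[i],t(wz(u0,v0+hh/2,39,K,E)),t(wz(u0+ww,v0+hh/2,39,K,E)))
E
```

```text
t70.0 off [ -4.  -40.4] r 40.6 ang -95.7 turned cw 348.7 z 87.7 F [-33.5  -5.8  26.4] w 19.4 twist 0.004
t70.2 off [ -4.8 -40.7] r 41.0 ang -96.7 turned cw 349.7 z 88.0 F [-2.1  6.   4.3] w 19.0 twist 0.005
[393 220  69  18 892] [-19.95187452 -48.70403325] [-16.44761509  25.05611461]
```

```bash
python3 -m inch '[[-0.3,0,0,0,0],[-0.3,0,0,0,0],[-0.3,0,0,0,0],[-0.3,0,0,0,0],[-0.3,0,0,-0.1,0],[-0.3,0,0,-0.2,0],[-0.3,0,0,-0.3,0],[-0.3,0,0,-0.3,0],[-0.3,0,0,-0.3,0],[-0.3,0,0,0,0]]'>/dev/null;python3 wh.py; python3 -m inch '[[0,0,-0.2,-0.1,0],[0,0.1,-0.2,0,0],[0,0.2,-0.1,0,0],[0,0.25,0,0,0],[0,0.2,0,0,0],[0,0,0,0,0]]'>/dev/null; python3 st.py; python3 look.py pics/top9.png
python3 - <<'E'
from st import *
p,d,K,E=cam("wrist"); cv2.imwrite("pics/w36.png",p)
h=cv2.cvtColor(p,cv2.COLOR_BGR2HSV); m=((h[...,0]>=6)&(h[...,0]<18)&(h[...,1]>150)&(h[...,2]>120)).astype(np.uint8)
N,L,s,c=cv2.connectedComponentsWithStats(m)
for i in range(1,N):
    if s[i,4]>40: u0,v0,ww,hh=s[i,:4]; print(s[i],t(wz(u0,v0+hh/2,39,K,E)),t(wz(u0+ww,v0+hh/2,39,K,E)))
m=(h[...,2]<45).astype(np.uint8)
N,L,s,c=cv2.connectedComponentsWithStats(m)
for i in range(1,N):
    if s[i,4]>60: print("dark",s[i],t(wz(*c[i],90,K,E)).round(0))
E
```

```text
t71.2 off [ -0.8 -41. ] r 41.0 ang -91.1 turned cw 344.1 z 215.4 F [ 0.  -0.8  0.3] w 31.7 twist 0.005
t71.8 W [ 425.  -211.8  227.7] tun(x,y) [-77.4 -79.8] twist needed 0.004 F [-0.2 -0.7  0.3] w 45.8 q [-0.51  0.03  2.18 -0.01  0.94 -1.97]
  toolz [-0.013 -0.005 -1.   ] in tool->tun tilt (y_t,x_t) [-0.006 -0.013]
red 9 W [ 574.3 -322.7] t [  82.7 -174.5] 
red 17 W [491.5 364. ] t [-71.4 499.7] 
red 14 W [468.2 294.4] t [-87.3 428.2] 
blue 8 W [ 652.3 -160.9] t [143.3  -5.4] 
base 169 W [ 697.9 -373.5] t [ 210.9 -212.1] rect c [ 214.8 -213.9] [51. 61.] ang 79
[309 216  33  10 286] [-18.52169302 -15.77141573] [-17.97658709  27.18655837]
[399 246  21   5  44] [ 25.74950423 117.88258848] [ 28.18048958 154.11697574]
dark [342 128  77   6 108] [-137.   46.]
dark [129 135 185  21 398] [-120. -113.]
dark [469 142  43   9 156] [-131.  206.]
dark [415 144  42   8 126] [-124.  120.]
dark [167 168  24   9  70] [ -92. -162.]
dark [192 168  24  12  89] [ -90. -134.]
dark [212 168  26  12  93] [ -89. -113.]
dark [466 202  26  10  71] [-53. 198.]
dark [463 210  49  16 177] [-38. 221.]
dark [198 214  22  54 668] [ -11. -130.]
dark [292 214  20  54 646] [-12. -35.]
dark [178 219  19  15 157] [ -34. -154.]
dark [ 101  241   79   50 1072] [   7. -212.]
dark [ 331  241   78   42 1050] [ 5. 48.]
dark [   0  271  512   84 9324] [102. -80.]
dark [168 292  20  23 261] [  77. -177.]
dark [323 292  20  23 210] [74. 11.]
dark [481 334  31  50 752] [333. 463.]
dark [413 352  35  32 625] [249. 224.]
```

```bash
python3 -m inch '[[0,0,0,0,0],[0,0,0,0,0]]'; python3 -c "
from station import ctrl; print(ctrl.sign_off())"
```

```text
time: 72.1
position: [425.5, -214.6, 227.9]
tcp_rot: [0.742, 0.67, -0.007, -0.002]
contact_force: [-0.1, 0.3, 0.1]
gripper_width: 45.2
the job is handed in; nothing more can be done
None
```

I handed the job in at 72 s with every step carried out, but one fresh carriage stopped short of fully home. No verdict was given. The third red grip, right of the tunnel, was judged a different object and left alone.

**What was done:** I cranked the wheel open about 357°. I put one fresh carriage in the left bay, moved both exposed carriages to the tray, and put the other fresh one in the far bay. Then I cranked the wheel back until it hit its stop.

**Last checks:**
- **Exposed carriages:** both stand upright in the tray, at about (+7, +30) and (−5, −42) mm from its centre. The limits are ±30 and ±60 mm.
- **Left bay:** the fresh carriage was about 6 mm off the bay point when last seen, with the shutter still open. The final top picture did not detect its grip.
- **Wheel:** it stopped at about −33 N. The handle is back where it started and the shutter again covers the mouth, to about y +27 mm (roughly +29 at the start).
- **Robot:** it stands clear of everything.
- **Beaker and bottle:** the robot never came near them. The beaker is unchanged in the top views; I did not re-measure the bottle.

**What went wrong or disagreed:**
- **Far bay:** this carriage is about 10–12 mm short of the bay point, within the 18 mm limit. Pushing with 8 N did not move it further, and views differed by 2–3 mm.
- **Dropped grip:** the first exposed carriage was lost once inside the tunnel and picked up again.
- **Left-bay shift:** the left carriage moved about 6 mm inside its bay on its own.
- **Contact on the wheel:** while re-gripping the handle the gripper briefly met about 20 N, probably a finger on the hub. I backed off and repeated it with the jaws narrower.

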